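# Release the dock's hidden lock by feel and clip in the battery pack

### The job

Load the battery pack into the dock on the bench. The dock's spring contact stays locked until the round aluminium knob rests in its hidden notch; turned slowly clockwise (seen from above), the knob shows it by a dip in the torque. Take the pack out of its wooden stand, lay it flat on the bench and let go before taking it again, then push its brass-contact end back against the spring contact under the hood and press the other end down until it is held flat under the lip, leaving the tin and the red blower where they stand.

Things in the scene. Friction and masses are not known exactly. Their poses are not given: they have to be found in the camera images.
- dock: Grey base plate 160 x 64 x 8 mm, fixed. Origin on the bench top under the middle of the battery pocket; x runs level from the pocket to the spring contact and the knob, z up. Plate: x -38 to +122, y -32 to +32 mm. From x = -20 to +20 the pocket is open at both sides, for fingers. A held pack lies flat, its brass end at x = +24 mm; to pass the lip its brass end must be pushed to x = +27 to +28.
- pocket_floor (a point): Middle of the pocket floor, 8 mm above the dock's origin. Two low guides (6 mm tall, x -26.5 to -20.5 in the dock) and, at the far end, the hood's side walls leave 33 mm between them in y.
- lip_tip (a point): Middle of the tip of the fixed black lip at the pocket's near end: dock x = -23, z = 21 mm (the lip's underside, 13 mm above the floor). The lip is 26 mm wide; its top slopes up and away from the tip, from z = 24 to 27 mm, as a lead-in for a part pressed down. The end wall's inner face lies below the lip at x = -26 mm.
- contact_face (a point): Middle of the sprung contact's face (two brass strips on a grey block), dock x = +21, z = 15.5 mm at rest; it moves with the block. A black hood over it spans dock x = +20 to +65 mm, 18.5 mm clear height above the pocket floor, 43 mm wide outside, top at z = 29.5 mm.
- contact (a joint): How far the sprung contact is pushed back towards the knob (m): 0 at rest, 0.013 at most. About 1 N to start and 0.55 N more for each mm. With the knob out of its notch it is blocked after about 1 mm; with the knob in the notch it is free.
- knob_axis (a point): Point of the dock (it does not turn) on the knob's upright axis: 90 mm along the dock's x, 38 mm above the bench, the middle of the knob's grip. The knob is a ribbed aluminium cylinder 39 mm across, 25.5 to 47.5 mm above the bench, alike all round, no mark, on a black round housing 56 mm across and 24 mm tall.
- knob_top (a point): Centre of the knob's top (47.5 mm above the bench; does not turn). The notch lies 0.5 to 1.9 rad clockwise of the start; a stop 1.3 rad past it. Drag is up to about 0.14 N m; at the notch a sprung ball drops in: within 0.25 rad the knob pulls onward with 0.2 to 0.4, then resists with 0.3 to 0.5 N m; harder turning goes past. Let go within 0.15 rad and it draws itself home. If missed, turn back.
- rack: Low wooden stand, 50 (x) x 66 (y) x 17 mm tall, fixed to the bench, with a slot 15 (x) by 33 (y) mm, 13 mm deep, floor 4 mm above the bench. Origin on the bench under its middle. The pack stands in the slot at the start.
- pack: Flat blue battery pack, 12 (x) by 30 (y) by 50 (z) mm, about 60 g, black at one end with two brass contacts on that end face. Origin in the middle of its plain end face; z runs along its length to the brass end, x is its thickness, y its width. At the start it stands on its plain end in the rack's slot, its x along the rack's x, 37 mm of it above the stand. Either broad face may lie up in the dock.
- pack_mid (a point): Centre of the pack.
- pack_nose (a point): Middle of the pack's brass-contact end face.
- pack_tail (a point): Middle of the pack's plain end face.
- cream_tin: Round tin with cream lid, 62 mm in diameter, 22 mm tall; a bystander, loose. Origin under its middle.
- blower: Red rubber dust blower with black nozzle, 51 mm in diameter, 88 mm tall; a bystander, standing loose. Origin under its middle.
Mind the look-alikes: they are no part of the job. Of the things that look like the pack, take the one that is farthest to the robot's left at the start.

How it is judged:
On the way, in this order (a step that is already met when the one before it is completed fails the run):
1. the pack lies flat on the bench, away from the dock's pocket, and is let go ((angle between pack's own x axis and vertical below 0.1 rad or angle between pack's own x axis and vertical above 3.04 rad) and height (world z) of pack_mid below 0.0095 m and horizontal distance between pack_mid and dock above 0.05 m and contact force between the fingers and pack below 0.05 N), for 0.2 s.
2. the unlocked spring contact is pushed back more than 4 mm by the pack (value of joint contact above 0.004 m and horizontal distance between pack_mid and dock below 0.02 m), for 0.1 s.
At the end, for the whole second after the job is handed in: The pack rests flat (within 0.06 rad) on the pocket floor, its middle within 3 mm of the pocket's centre line, plain end under the lip (dock x below -24.5 mm), brass end at dock x 22 to 25.5 mm keeping the spring contact pushed back over 1.5 mm; tin and blower not moved over 3 cm ((angle between pack's own x axis and vertical below 0.06 rad or angle between pack's own x axis and vertical above 3.08 rad) and z of pack_mid in the frame of dock between 0.0125 and 0.0155 m and x of pack_nose in the frame of dock between 0.022 and 0.0255 m and x of pack_tail in the frame of dock below -0.0245 m and y of pack_mid in the frame of dock between -0.003 and 0.003 m and value of joint contact above 0.0015 m and linear speed of pack below 0.01 m/s); the robot touches nothing.
It fails at once if the tin is moved more than 3 cm (distance of cream_tin from where it was at the start of the episode above 0.03 m).
It fails at once if the blower is moved more than 3 cm or tipped (distance of blower from where it was at the start of the episode above 0.03 m or angle between blower's own z axis and vertical above 0.5 rad).
It also fails if it takes over 72 s, if anything falls off the work surface, if the arm or the gripper's body presses on something with over 40 N, if the wrist force passes 120 N, or if a joint passes its speed limit or range.

### The arm

A 7-joint arm with a two-finger parallel gripper is mounted at the origin on a cart in front of the work surface, level with it; the furniture and walls round the work are solid. World frame = base frame: x ahead of the robot, y to its left, z up, the work surface at z = 0. Lengths are in m, angles in rad, forces in N, time in s.
With the tool pointing down it reaches from about 0.4 to 0.875 m from the base axis. Payload 19.3 kg.
Tool frame: the origin (TCP) lies on the centre line of the jaws, within the pads' length; the fingertips stand 14 mm ahead of it and the grasp point (between the pads) lies 5 mm behind it; y points along the fingers, x is the direction in which the jaws open and shut, and the axes are right-handed (so a half turn about y gives the same grasp; the last joint's range is limited). The gripper opens to 85 mm and grips with 20 to 120 N. Pads are 22 mm wide; open, the fingers measure 114 mm over their backs; the gripper's body (76 mm by 85 mm) begins 54 mm behind the grasp point. The pads swing forward as they close: fully open they stand 13 mm farther back than shut.
Start: joints at [-1.351, 0.521, -0.036, 1.599, 0.021, 1.021, -0.113], TCP at [0.179, 0.599, 0.211] pointing down, gripper open.
Joint ranges: [-2.91, 2.91], [-0.3, 2.13], [-1.5, 1.42], [0.17, 2.43], [-1.26, 4.41], [0.16, 1.93], [-2.52, 2.52]. Speed limits (rad/s): [1.89, 1.89, 2.39, 2.39, 3.01, 3.01, 3.01].

### API

Orientations are given as [roll, pitch, yaw] about the fixed x, y, z axes, in that order (R = Rz(yaw) Ry(pitch) Rx(roll)).
In Python, from workcell import monitor, grab_frame, workorder gives the robot as it stands.
- The arm moves only by the tool drive_tool, never from a script. Its argument "steps" is one flat list of numbers, 5 for each row, row after row: the finger opening in mm, from 0 to 85.4, then the shift along the world's x, y, z in mm, then the turn about the world's z in degrees. In form: [fingers, tx, ty, tz, twist, fingers, tx, ty, tz, twist, ...]. A call has exactly 5 rows; each row shifts and turns the commanded pose from where the row before left it; what a row does not reach is not made up. A row lasts 1/12 s, in which the tool goes at most 41.7 mm and 7.16 degrees, less where a joint would pass 70% of its speed; a pose out of reach is approached as far as the arm can. A call is refused whole if a number of a shift passes 41.7 or a number of a turn 7.16, either way. A call with a gripper value outside its range is refused whole. The fingers move at their own pace and stop on an object; "grip_force" is the grip in N (left out, the last holds). Time passes only in rows, so rows that do not move let the fingers close, or fill a call up. It gives the time, the measured TCP pose, the force and the opening at its end, in the units of the state.
- monitor.observe(): the state, without advancing time (a new reading comes with each control period).
- grab_frame(name): name is "scene" or "top" or "wrist"; returns a dict with "frame" (400x640x3 uint8, red, green, blue), "vertical_fov" (degrees; the focal length in pixels is half the picture's height over the tangent of half this angle, whatever the lens; pixels are square), "cx", "cy" (the principal point, pixels), "k1" (the pictures are not rectified: a ray, as slopes to the right and down, at radius r is drawn at 1 + k1 r^2 times it, then the intrinsics apply), "xyz" and "orientation" of the camera in the world. Camera axes: x right, y down, z forward; pixel columns grow to the right and rows downward; lengths in m; the calibration is good to about 2 mm. A picture is of the moment at which its call begins. There is no depth.
- workorder.job_done(): hands the job in, once; it reports no verdict.
The state is a dict: "clock": time; "qpos": joint angles; "qd": joint speeds; "joint_efforts": joint torques, N m; "position": TCP position; "tool_rot": TCP orientation; "force": force on the tool from outside, world axes, zero at the start; "moment": the same for the moment, N m; "grip_width": finger opening in m.
Only numpy, scipy, OpenCV 4.12 (cv2) and the standard library are available. Lean on these libraries where they do the work, as an engineer would, in place of code of your own. Each camera call takes 0.05 s, during which the arm holds its last target. There are 200 camera calls.

## Working session

There is one attempt and no reset: what is moved stays moved. The work goes in short steps, Python scripts to look and compute and a tool call to move; the robot and the scene stay as the last step left them, time stands still between calls to the robot, and variables do not carry over. Pictures are saved under pics/ and viewed, about 8 in all and at most 12, crops included, and the job is handed in when it is done.

Besides the shell and the picture viewer there is one more tool, called after ">>>" as name(argument=value, ...) on one line, values as JSON. drive_tool: Moves the arm, as the interface text tells. Its arguments: {"type":"object","properties":{"steps":{"type":"array"},"grip_force":{"type":"number"}},"required":["steps"]}

```bash
mkdir -p pics
cat > h.py <<'E'
import numpy as np, cv2
from scipy.spatial.transform import Rotation as R
from workcell import monitor, grab_frame, workorder
def cam(name):
    d=grab_frame(name); d['f']=200/np.tan(np.radians(d['vertical_fov'])/2); 
    o=np.array(d['orientation'],float); d['R']=R.from_euler('xyz',o).as_matrix() if o.size==3 else (o if o.shape==(3,3) else None)
    return d
def ray(d,u,v):
    K=np.array([[d['f'],0,d['cx']],[0,d['f'],d['cy']],[0,0,1]])
    p=cv2.undistortPoints(np.array([[[u,v]]],float),K,np.array([d['k1'],0,0,0.]))[0,0]
    return np.array(d['xyz']),d['R']@np.array([p[0],p[1],1.])
def onz(d,u,v,z):
    c,r=ray(d,u,v); return c+r*(z-c[2])/r[2]
def proj(d,P):
    q=d['R'].T@(np.array(P)-np.array(d['xyz'])); s=q[:2]/q[2]; s=s*(1+d['k1']*(s@s))
    return s*d['f']+[d['cx'],d['cy']]
def save(d,n): cv2.imwrite('pics/'+n,cv2.cvtColor(d['frame'],cv2.COLOR_RGB2BGR))
E
python3 - <<'E'
from h import *
import pickle
for n in('scene','top','wrist'):
    d=cam(n); save(d,n+'0.png'); pickle.dump(d,open(n+'0.pkl','wb')); print(n,d['f'],d['cx'],d['cy'],d['k1'],d['xyz'],d['orientation'])
print(monitor.observe())
E
```

```text
scene 399.6256129063773 315.6808252115712 203.2364692399624 -0.022835718165168974 [ 0.04909174 -0.33392541  0.56406306] [-2.21375392  0.01520356 -0.7892717 ]
top 433.0455272791181 317.0422609459324 198.41463107156338 -0.028701100476766335 [0.48763296 0.15470831 0.93000348] [-3.10099886 -0.02866633 -1.56842102]
wrist 286.56572817283757 319.4644975245883 195.0508028896168 -0.04207418710349368 [0.10027323 0.621876   0.37333533] [2.82027954e+00 2.16748325e-04 1.28208702e+00]
{'clock': 0.15, 'qpos': array([-1.35117052,  0.52188962, -0.03632599,  1.59984172,  0.02120673,
        1.02110134, -0.1127991 ]), 'qd': array([-0.00060731, -0.0021628 ,  0.00135609, -0.00035846, -0.00014959,
       -0.00125266,  0.00099766]), 'joint_efforts': array([ 2.65511910e-03, -9.27375698e+01,  1.98102459e+00, -3.70054221e+01,
        1.80152088e-02,  6.30075258e-03,  2.66600983e-05]), 'position': array([0.17857369, 0.59867889, 0.21096283]), 'tool_rot': array([-1.57085928e+00,  8.52575957e-04,  1.28096071e+00]), 'force': array([-0.54669439, -0.76367016, -0.47318355]), 'moment': array([0.03866235, 0.00878169, 0.06470483]), 'grip_width': 0.0854844428463326}
```

View pics/top0.png

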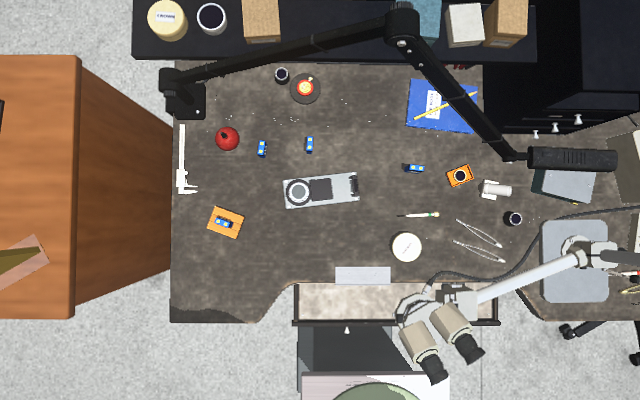

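View pics/scene0.png

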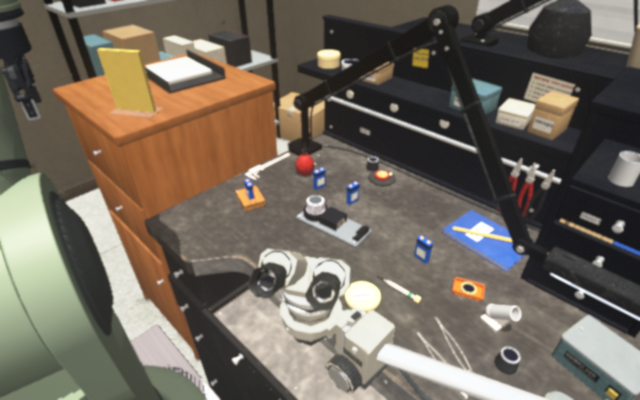

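The top view shows four blue packs: (224,222) in a wooden stand, and free-standing ones at (262,149), (309,145) and (413,168). The leftmost is the one in the stand at (224,222). The dock runs from the lip at about (354,186) to the knob at about (298,191). The tin is at (407,247) and the blower at (227,139).

Run:
```python
from h import *
import pickle
d=pickle.load(open('top0.pkl','rb')); im=d['frame']
bgr=cv2.cvtColor(im,cv2.COLOR_RGB2BGR)
cv2.imwrite('pics/crop1.png',cv2.resize(bgr[125:250,190:380],None,fx=4,fy=4,interpolation=cv2.INTER_CUBIC))
hsv=cv2.cvtColor(im,cv2.COLOR_RGB2HSV)
def blobs(m,z,name,amin=40,roi=(190,120,430,270)):
    a=np.zeros(m.shape,np.uint8);x0,y0,x1,y1=roi;a[y0:y1,x0:x1]=m[y0:y1,x0:x1]*255
    for c in cv2.findContours(a,cv2.RETR_EXTERNAL,cv2.CHAIN_APPROX_NONE)[0]:
        if cv2.contourArea(c)<amin: continue
        r=cv2.minAreaRect(c); b=[onz(d,*p,z)[:2] for p in cv2.boxPoints(r)]
        print(name,np.round(r[0],1),'xy',np.round(np.mean(b,0),4),'sides',np.round([np.linalg.norm(b[0]-b[1]),np.linalg.norm(b[1]-b[2])],4),'ang',[round(np.degrees(np.arctan2(*(b[i]-b[i+1])[::-1])),1) for i in(0,1)])
H,S,V=[hsv[...,i].astype(int) for i in range(3)]
blobs((H>100)&(H<125)&(S>120),0.054,'blue')
blobs((H>5)&(H<22)&(S>120)&(V>120),0.017,'orange')
blobs((S<40)&(V>120),0.008,'grey',100)
blobs(((H<5)|(H>172))&(S>150),0.03,'red',100)
print(im[188,340],im[200,330],im[191,298],im[186,354])
```

```text
blue [223.2 222.6] xy [0.474  0.3184] sides [0.0125 0.0344] ang [np.float64(163.5), np.float64(73.1)]
blue [414.4 167.1] xy [ 0.5881 -0.0697] sides [0.0399 0.0139] ang [np.float64(93.7), np.float64(2.9)]
blue [261.4 148.5] xy [0.6243 0.2428] sides [0.0346 0.0156] ang [np.float64(171.8), np.float64(81.5)]
blue [309.  144.5] xy [0.6331 0.1463] sides [0.0122 0.0348] ang [np.float64(90.4), np.float64(0.2)]
blue [417.5 124. ] xy [ 0.6773 -0.0769] sides [0.0479 0.0166] ang [np.float64(90.6), np.float64(-0.6)]
orange [224.9 222.1] xy [0.4745 0.3217] sides [0.0501 0.0669] ang [np.float64(159.8), np.float64(69.3)]
grey [361.  259.5] xy [0.3954 0.0343] sides [0.1411 0.0404] ang [np.float64(90.0), np.float64(-0.2)]
grey [406.7 246.9] xy [ 0.422  -0.0638] sides [0.0604 0.0605] ang [np.float64(139.8), np.float64(50.4)]
grey [298.3 191.9] xy [0.5389 0.1683] sides [0.0429 0.0429] ang [np.float64(153.8), np.float64(63.6)]
grey [353.2 163. ] xy [0.6019 0.0499] sides [0.3157 0.1637] ang [np.float64(97.2), np.float64(6.1)]
red [226.5 138.5] xy [0.6486 0.318 ] sides [0.0471 0.0475] ang [np.float64(135.9), np.float64(45.2)]
[215 220 222] [226 232 233] [141 148 153] [65 62 67]
```

View pics/crop1.png

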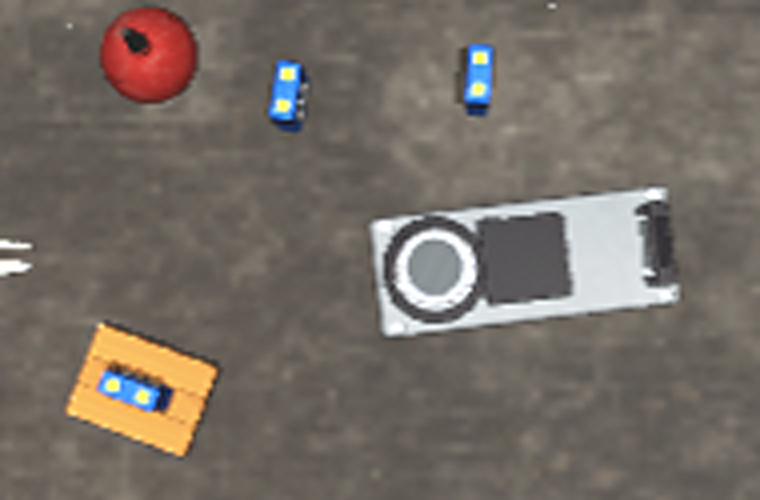

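The leftmost pack sits in the orange stand, at crop (135,388). The dock's plate corners, knob ring and hood are all clear. I'll work out the dock frame and move towards the rack.

Run:
```python
from h import *
import pickle
d=pickle.load(open('top0.pkl','rb'))
c=np.array([(370,222),(665,187),(680,298),(385,335)])/4+[190,125]
w=np.array([onz(d,*(p-0.4),.008)[:2] for p in c]); print(w.round(4))
print('len',[np.linalg.norm(w[i]-w[(i+1)%4]).round(4) for i in range(4)])
ax=(w[0]-w[1]+w[3]-w[2]); ax/=np.linalg.norm(ax); ctr=w.mean(0)
print('yaw',np.degrees(np.arctan2(ax[1],ax[0])),'origin',ctr-0.042*ax,'knob pred',ctr+0.048*ax,'knob seen',onz(d,298.3,191.9,.0475))
print('housing', onz(d,190+433/4-.4,125+270/4-.4,.024))
print('tin',onz(d,406.7,246.9,.022),'blower',onz(d,226.5,138.5,.04))
```

```text
[[0.564  0.2029]
 [0.5835 0.0453]
 [0.524  0.0373]
 [0.5038 0.1946]]
len [np.float64(0.1589), np.float64(0.06), np.float64(0.1586), np.float64(0.0607)]
yaw 97.19870887962168 origin [0.54908068 0.07837837] knob pred [0.5378027  0.16766895] knob seen [0.53671212 0.16775581 0.0475    ]
housing [0.53759604 0.16904287 0.024     ]
tin [ 0.42307979 -0.06034918  0.022     ] blower [0.64676402 0.31622428 0.04      ]
```

>>> drive_tool(steps=[85, 25, -23, 0, 0, 85, 25, -23, 0, 0, 85, 25, -23, 0, 0, 85, 25, -23, 0, 0, 85, 25, -23, 0, 0], grip_force=40)

```text
clock: 0.57
position: [0.3045, 0.4826, 0.2113]
tool_rot: [-1.571, 0.0, 1.281]
force: [0.5, 1.0, 0.7]
grip_width: 0.0848
```

>>> drive_tool(steps=[85, 25, -23, -5, 0, 85, 25, -23, -5, 0, 85, 25, -23, -5, 0, 85, 25, -23, -5, 0, 85, 25, -23, -5, 0])

```text
clock: 0.98
position: [0.4296, 0.3676, 0.1861]
tool_rot: [-1.571, 0.0, 1.281]
force: [-0.2, 0.3, 0.2]
grip_width: 0.085
```

>>> drive_tool(steps=[85, 11, -12, -5, -1, 85, 11, -12, -5, -1, 85, 11, -12, -5, -1, 85, 11, -11, -5, 0, 85, 0, 0, 0, 0])

```text
clock: 1.4
position: [0.4741, 0.3195, 0.1653]
tool_rot: [-1.571, 0.002, 1.226]
force: [-0.3, -0.2, 0.6]
grip_width: 0.0848
```

Run:
```python
from h import *
d=cam('wrist'); save(d,'w1.png'); im=d['frame']; hsv=cv2.cvtColor(im,cv2.COLOR_RGB2HSV)
H,S,V=[hsv[...,i].astype(int) for i in range(3)]
print(monitor.observe()['position'],d['xyz'])
for n,m,z in(('yellow',(H>22)&(H<35)&(S>120)&(V>150),.054),('orange',(H>5)&(H<22)&(S>100)&(V>100),.017),('blue',(H>100)&(H<125)&(S>120),.054)):
    for c in cv2.findContours(m.astype(np.uint8),cv2.RETR_EXTERNAL,cv2.CHAIN_APPROX_NONE)[0]:
        if cv2.contourArea(c)<60: continue
        r=cv2.minAreaRect(c); b=[onz(d,*p,z)[:2] for p in cv2.boxPoints(r)]
        print(n,np.round(r[0],1),np.round(r[1],1),'xy',np.round(np.mean(b,0),4),[round(float(np.linalg.norm(b[i]-b[i+1])),4) for i in(0,1)],[round(float(np.degrees(np.arctan2(*(b[i]-b[i+1])[::-1]))),1) for i in(0,1)])
```

```text
[0.47305098 0.32098223 0.16573665] [0.39721464 0.34712906 0.32773495]
orange [ 36.5 343. ] [24.7 31.8] xy [ 0.5716 -0.1637] [0.0715, 0.0356] [-69.8, -171.6]
orange [ 36.3 232.4] [47.5 14.7] xy [ 0.4218 -0.0399] [0.0235, 0.0565] [-80.6, -178.6]
orange [321.  175.5] [45. 60.] xy [0.474  0.3211] [0.0655, 0.052] [-109.7, 162.2]
orange [530.  182.5] [365. 218.] xy [0.6182 0.5515] [0.2234, 0.5219] [-107.1, -179.0]
blue [ 72.2 352.2] [ 8.4 22.8] xy [ 0.5784 -0.0628] [0.0436, 0.0112] [-69.2, -175.2]
blue [239.1 328.9] [17.7 33.8] xy [0.6115 0.1664] [0.0528, 0.0208] [-40.2, -132.2]
blue [304.5 318.5] [23.  12.4] xy [0.6226 0.2473] [0.0148, 0.0336] [-92.6, 171.0]
blue [303.1 296.1] [ 8.7 20.9] xy [0.5919 0.2571] [0.0289, 0.0099] [-29.0, -120.8]
blue [321. 181.] [18. 28.] xy [0.4697 0.3225] [0.0275, 0.0185] [-109.7, 161.3]
```

View pics/w1.png

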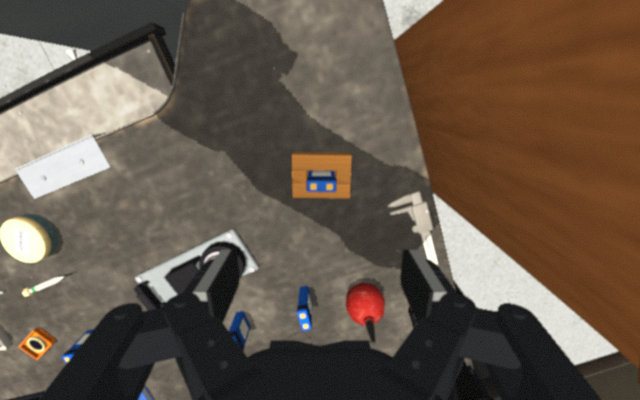

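The wrist view shows the stand centred at (321,175) with its axis at 70.3°. That matches the top view, and the pack stands in its middle. I'll go down and grasp it.

>>> drive_tool(steps=[70, 1, -1, -30, 0, 60, 0, 0, -30, 0, 50, 0, 0, -30, 0, 45, 0, 0, -22, 0, 45, 0, 0, -12, 0])

```text
clock: 1.87
position: [0.4719, 0.3214, 0.0399]
tool_rot: [-1.569, 0.002, 1.23]
force: [-0.2, -0.5, -0.8]
grip_width: 0.0451
```

>>> drive_tool(steps=[25, 0, 0, 0, 0, 20, 0, 0, 0, 0, 20, 0, 0, 0, 0, 20, 0, 0, 0, 0, 20, 0, 0, 0, 0])

```text
clock: 2.28
position: [0.4741, 0.3214, 0.0436]
tool_rot: [-1.572, -0.002, 1.229]
force: [-0.0, 0.2, 0.6]
grip_width: 0.0196
```

>>> drive_tool(steps=[20, 0, 0, 10, 0, 20, 0, 0, 15, 0, 20, 0, 0, 15, 0, 20, 0, 0, 10, 0, 20, 0, 0, 0, 0])

```text
clock: 2.7
position: [0.4747, 0.3217, 0.0951]
tool_rot: [-1.573, -0.003, 1.228]
force: [-0.3, 0.5, 0.3]
grip_width: 0.0198
```

Run:
```python
from h import *
d=cam('wrist'); save(d,'w2.png'); s=monitor.observe(); print(s['position'],s['grip_width'],proj(d,s['position']),proj(d,[.474,.321,.054]))
```

```text
[0.4741952  0.32135822 0.09382834] 0.019986828364995355 [318.85510175 235.23629543] [318.22781264 211.68429557]
```

View pics/w2.png

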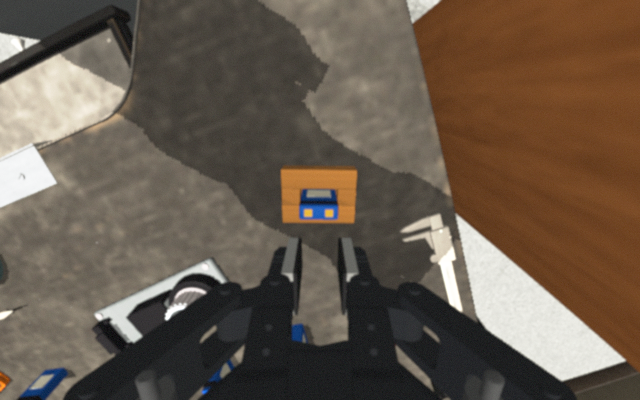

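Run:
```python
from h import *
b=cv2.imread('pics/w2.png'); cv2.imwrite('pics/c2.png',cv2.resize(b[180:330,240:400],None,fx=4,fy=4,interpolation=cv2.INTER_CUBIC))
d=cam('wrist'); s=monitor.observe(); T=R.from_euler('xyz',s['tool_rot']).as_matrix()
for dy in(-.045,-.03,-.015,0,.014):
  print(dy,[proj(d,np.array(s['position'])+T@[x,dy,z]).round(0).tolist() for x in(-.01,.01) for z in(-.011,.011)])
```

```text
-0.045 [[299.0, 296.0], [298.0, 257.0], [339.0, 296.0], [340.0, 257.0]]
-0.03 [[301.0, 278.0], [300.0, 242.0], [337.0, 278.0], [338.0, 242.0]]
-0.015 [[302.0, 264.0], [301.0, 230.0], [336.0, 264.0], [336.0, 230.0]]
0 [[303.0, 251.0], [303.0, 219.0], [334.0, 251.0], [335.0, 219.0]]
0.014 [[304.0, 241.0], [304.0, 211.0], [333.0, 241.0], [334.0, 211.0]]
```

View pics/c2.png

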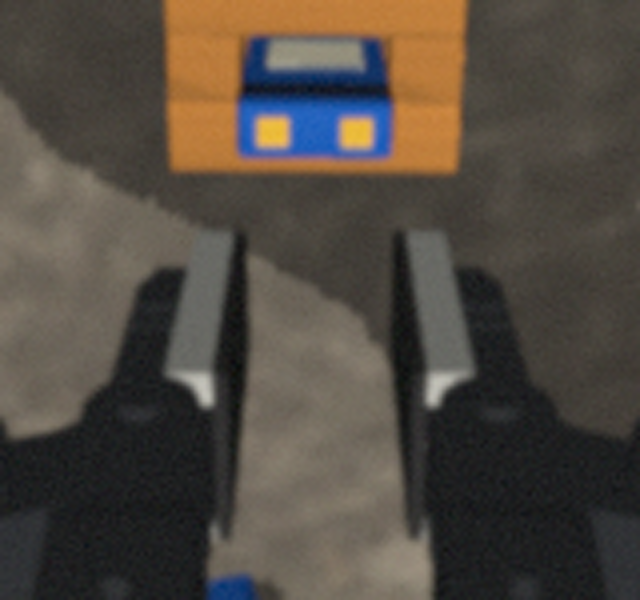

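The pack is still in the stand: its top is at (319,212), as predicted. The jaws closed above it. From the pad gap and rows in this crop (and in w1), the fingertips really stand about 28 mm above the reported TCP, not 14 mm below it. I'll go lower in small steps and watch the force.

>>> drive_tool(steps=[45, 0, 0, -20, 0, 45, 0, 0, -20, 0, 45, 0, 0, -12, 0, 45, 0, 0, -7, 0, 45, 0, 0, -4, 0])

```text
clock: 3.22
position: [0.4732, 0.3205, 0.0282]
tool_rot: [-1.57, 0.002, 1.229]
force: [0.5, 0.5, 0.3]
grip_width: 0.0454
```

>>> drive_tool(steps=[45, 0, 0, -2, 0, 45, 0, 0, -2, 0, 45, 0, 0, -2, 0, 45, 0, 0, -2, 0, 45, 0, 0, 0, 0])

```text
clock: 3.63
position: [0.4737, 0.321, 0.0214]
tool_rot: [-1.571, -0.0, 1.229]
force: [-0.3, 0.6, 0.3]
grip_width: 0.045
```

No contact, so the offset is confirmed. I'll continue down and grip.

>>> drive_tool(steps=[45, 0, 0, -6, 0, 45, 0, 0, -6, 0, 45, 0, 0, -6, 0, 45, 0, 0, -4, 0, 45, 0, 0, -2, 0])

```text
clock: 4.05
position: [0.4732, 0.3206, -0.0036]
tool_rot: [-1.57, 0.001, 1.229]
force: [0.8, 0.1, -0.4]
grip_width: 0.0449
```

>>> drive_tool(steps=[25, 0, 0, 0, 0, 20, 0, 0, 0, 0, 20, 0, 0, 0, 0, 20, 0, 0, 0, 0, 20, 0, 0, 0, 0])

```text
clock: 4.47
position: [0.4737, 0.321, -0.0024]
tool_rot: [-1.571, -0.0, 1.229]
force: [-0.4, 0.1, 0.1]
grip_width: 0.0297
```

Gripped at 29.7 mm. Next I lift it, carry it to open bench and turn it to the dock's axis (jaw yaw 7°).

>>> drive_tool(steps=[20, 0, 0, 8, 0, 20, 0, 0, 12, 0, 20, 0, 0, 15, 0, 20, -2, -6, 5, -3.1, 20, -4, -15, 0, -6])

```text
clock: 4.88
position: [0.4686, 0.3021, 0.04]
tool_rot: [-1.572, -0.004, 1.07]
force: [0.4, -0.2, -0.6]
grip_width: 0.0294
```

>>> drive_tool(steps=[20, -4, -15, 0, -6, 20, -4, -15, 0, -6, 20, -4, -15, 0, -6, 20, -4, -15, 0, -6, 20, -4, -15, 0, -6])

```text
clock: 5.3
position: [0.4477, 0.2246, 0.0386]
tool_rot: [-1.57, -0.001, 0.541]
force: [-0.0, 1.9, -0.7]
grip_width: 0.0295
```

>>> drive_tool(steps=[20, -4, -15, 0, -6, 20, -4, -15, 0, -6, 20, -4, -15, 0, -6, 20, -4, -12, 0, -6, 20, 0, 0, 0, 0])

```text
clock: 5.72
position: [0.4312, 0.1661, 0.0385]
tool_rot: [-1.571, 0.0, 0.119]
force: [-0.9, -0.4, -1.1]
grip_width: 0.0294
```

>>> drive_tool(steps=[20, 0, 0, -15, 0, 20, 0, 0, -15, 0, 20, 0, 0, -8, 0, 20, 0, 0, -3, 0, 20, 0, 0, 0, 0])

```text
clock: 6.13
position: [0.4316, 0.1681, -0.0036]
tool_rot: [-1.571, 0.001, 0.128]
force: [-0.4, -0.3, -0.5]
grip_width: 0.0294
```

>>> drive_tool(steps=[20, 0, 0, -2, 0, 20, 0, 0, -1, 0, 40, 0, 0, 0, 0, 50, 0, 0, 0, 0, 55, 0, 0, 0, 0])

```text
clock: 6.55
position: [0.4318, 0.168, -0.0063]
tool_rot: [-1.571, -0.0, 0.127]
force: [-0.8, 0.2, -0.5]
grip_width: 0.0554
```

>>> drive_tool(steps=[55, 0, 0, 8, 0, 55, 0, 0, 15, 0, 55, 0, 0, 20, 0, 55, 0, 0, 15, 0, 30, 4, -32, 0, 0])

```text
clock: 6.97
position: [0.4364, 0.1415, 0.054]
tool_rot: [-1.568, -0.004, 0.135]
force: [1.7, 0.9, -0.4]
grip_width: 0.0441
```

Run:
```python
from h import *
d=cam('wrist'); save(d,'w3.png'); s=monitor.observe(); print(s['position'],s['force'],s['grip_width']); 
print(proj(d,[.432,.168,.05]))
im=d['frame']; hsv=cv2.cvtColor(im,cv2.COLOR_RGB2HSV);H,S,V=[hsv[...,i].astype(int) for i in range(3)]
for c in cv2.findContours(((H>100)&(H<125)&(S>120)).astype(np.uint8),cv2.RETR_EXTERNAL,cv2.CHAIN_APPROX_NONE)[0]:
    if cv2.contourArea(c)>80: print(cv2.boundingRect(c))
```

```text
[0.43672114 0.13189236 0.05334745] [  0.73519584 -13.09574548   0.07099921] 0.03660311916436486
[318.9200882  193.58350147]
(537, 225, 87, 47)
(294, 169, 49, 37)
(571, 100, 69, 29)
```

View pics/w3.png

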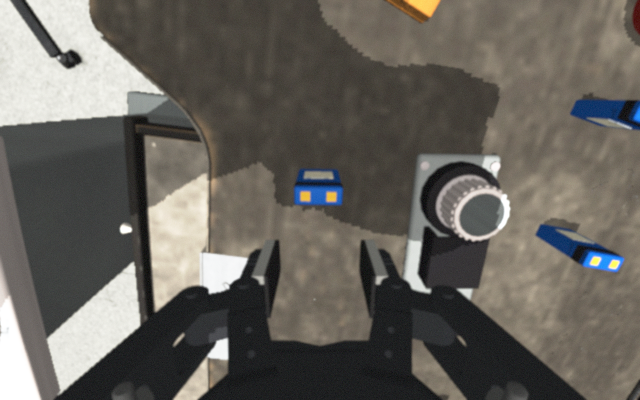

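The pack stands upright on the bench at (318,190). I'll close the jaws behind it, lower them, and push the top over towards the dock's +x direction.

>>> drive_tool(steps=[12, 0, 0, -5, 0, 12, 0, 0, -10, 0, 12, 0, 0, -12, 0, 12, 0, 0, -12, 0, 12, 0, 0, -4, 0])

```text
clock: 7.43
position: [0.4347, 0.1363, 0.0066]
tool_rot: [-1.571, 0.002, 0.128]
force: [-1.2, -0.5, 0.1]
grip_width: 0.0122
```

>>> drive_tool(steps=[12, 0, 3, 0, 0, 12, -1, 5, 0, 0, 12, 0, 5, 0, 0, 12, -1, 5, 0, 0, 12, -1, 5, 0, 0])

```text
clock: 7.85
position: [0.4327, 0.16, 0.0088]
tool_rot: [-1.57, -0.001, 0.128]
force: [0.1, -0.4, -0.0]
grip_width: 0.0122
```

>>> drive_tool(steps=[12, 0, 5, 0, 0, 12, -1, 5, 0, 0, 12, 0, 4, 0, 0, 12, 0, 0, 0, 0, 12, 0, 0, 0, 0])

```text
clock: 8.27
position: [0.4316, 0.1731, 0.0084]
tool_rot: [-1.571, -0.0, 0.128]
force: [-0.1, -0.1, 0.4]
grip_width: 0.012
```

>>> drive_tool(steps=[30, 0, 0, 12, 0, 50, 0, 0, 20, 0, 60, 0, 0, 20, 0, 60, 0, 0, 12, 0, 60, 0, 0, 0, 0])

```text
clock: 8.68
position: [0.4326, 0.1731, 0.0744]
tool_rot: [-1.57, -0.003, 0.127]
force: [0.9, -0.2, 0.3]
grip_width: 0.06
```

Run:
```python
from h import *
d=cam('wrist'); save(d,'w4.png'); s=monitor.observe(); print(s['position'],s['force'],s['grip_width']); 
im=d['frame']; hsv=cv2.cvtColor(im,cv2.COLOR_RGB2HSV);H,S,V=[hsv[...,i].astype(int) for i in range(3)]
for n,m in(('blue',(H>100)&(H<125)&(S>120)),('yel',(H>18)&(H<35)&(S>100)&(V>150))):
  for c in cv2.findContours(m.astype(np.uint8),cv2.RETR_EXTERNAL,cv2.CHAIN_APPROX_NONE)[0]:
    if cv2.contourArea(c)>25:
        r=cv2.minAreaRect(c); b=[onz(d,*p,.012)[:2] for p in cv2.boxPoints(r)]
        print(n,cv2.boundingRect(c),'xy',np.round(np.mean(b,0),4),[round(float(np.linalg.norm(b[i]-b[i+1])),4) for i in(0,1)],[round(float(np.degrees(np.arctan2(*(b[i]-b[i+1])[::-1]))),1) for i in(0,1)])
```

```text
[0.43219952 0.17303369 0.07323952] [ 0.06769352  0.11959815 -0.43024504] 0.059818163643468494
blue (547, 270, 41, 20) xy [0.6782 0.125 ] [0.0185, 0.0431] [-74.8, 176.9]
blue (514, 246, 60, 30) xy [0.6463 0.1399] [0.0212, 0.0679] [-105.4, 155.3]
blue (299, 155, 38, 47) xy [0.4282 0.1933] [0.0293, 0.0386] [-172.7, 98.3]
blue (586, 145, 46, 27) xy [0.6671 0.2419] [0.0152, 0.0425] [-86.6, 172.8]
blue (299, 140, 38, 8) xy [0.4247 0.2214] [0.0288, 0.0055] [-172.7, 98.3]
blue (542, 137, 44, 21) xy [0.6229 0.2456] [0.0122, 0.0374] [-81.2, 178.1]
yel (618, 159, 8, 8) xy [0.68   0.2405] [0.0056, 0.0056] [-95.0, 166.6]
yel (599, 153, 9, 7) xy [0.6607 0.2431] [0.0055, 0.0054] [-96.0, 166.2]
yel (355, 0, 99, 65) xy [0.4731 0.3155] [0.0508, 0.0482] [-113.3, 162.7]
```

View pics/w4.png

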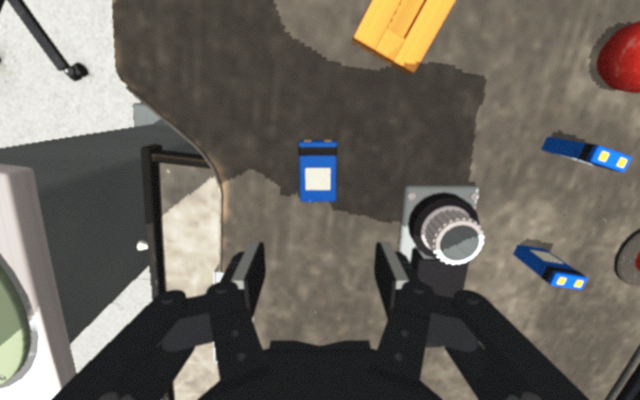

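The pack lies flat at (318,171), brass end forward, in line with the dock to within 0.5°. Next is the knob, whose top is at (461,242).

Run:
```python
from h import *
d=cam('wrist'); s=monitor.observe(); print(s['position'],s['qpos'].round(3), s['moment'])
im=d['frame'][205:285,400:500]; g=cv2.cvtColor(im,cv2.COLOR_RGB2GRAY)
c=cv2.HoughCircles(g,cv2.HOUGH_GRADIENT,1,20,param1=120,param2=15,minRadius=16,maxRadius=32); print(c)
for u,v in [(461,242)]+[(a[0]+400,a[1]+205) for a in (c[0][:3] if c is not None else [])]: print(u,v,onz(d,u,v,.0475))
# plate far corners (left/right of knob) 
for u,v in((404,187),(477,187)): print(onz(d,u,v,.008))
```

```text
[0.4317422  0.17289857 0.07246278] [-0.765  0.527  0.337  2.139 -0.339  0.524 -0.048] [-0.04462982  0.03824257 -0.07323818]
[[[61.5 35.5 22.4]
  [42.5 24.5 20.1]]]
461 242 [0.53825462 0.16846549 0.0475    ]
461.5 240.5 [0.5382712  0.16971521 0.0475    ]
442.5 229.5 [0.52164371 0.17668857 0.0475    ]
[0.50015172 0.19450069 0.008     ]
[0.5617641  0.20246731 0.008     ]
```

>>> drive_tool(steps=[60, 5, 0, 10, 6, 60, 15, 0, 5, 7, 60, 20, 0, 0, 7, 60, 20, 0, 0, 7, 60, 20, 0, 0, 7])

```text
clock: 9.2
position: [0.5121, 0.1727, 0.0864]
tool_rot: [-1.57, 0.001, 0.727]
force: [-0.7, 0.7, 0.1]
grip_width: 0.06
```

>>> drive_tool(steps=[60, 15, -2, 0, 7, 60, 10, -2, 0, 7, 60, 0, 0, 0, 7, 60, 0, 0, 0, 5, 60, 0, 0, 0, 0])

```text
clock: 9.62
position: [0.5362, 0.1683, 0.0862]
tool_rot: [-1.569, 0.001, 1.178]
force: [0.4, 0.4, -0.1]
grip_width: 0.0599
```

>>> drive_tool(steps=[60, 0, 0, -25, 0, 60, 0, 0, -25, 0, 60, 0, 0, -20, 0, 58, 0, 0, -10, 0, 55, 0, 0, -3, 0])

```text
clock: 10.03
position: [0.535, 0.1673, 0.0042]
tool_rot: [-1.568, 0.004, 1.171]
force: [-25.4, -7.5, 83.9]
grip_width: 0.0553
```

>>> drive_tool(steps=[30, 0, 0, 0, 0, 30, 0, 0, 0, 0, 30, 0, 0, 0, 0, 30, 0, 0, 0, 0, 30, 0, 0, 0, 0], grip_force=50)

```text
clock: 10.45
position: [0.5336, 0.1637, 0.006]
tool_rot: [-1.567, 0.008, 1.168]
force: [-28.3, -26.3, 70.5]
grip_width: 0.0447
```

Run:
```python
from h import *
s=monitor.observe(); print(s['position'],s['tool_rot'],s['qpos'].round(3), s['moment'],s['force'],s['grip_width'],s['joint_efforts'].round(3))
```

```text
[0.53358545 0.16374743 0.00604044] [-1.56691197  0.00828255  1.16828601] [-0.442  0.721  0.051  1.905 -0.061  0.526  0.817] [-8.1298768   7.13274509 -0.61543289] [-28.2556764  -26.27344515  70.50522792] 0.044699202009376944 [ -9.53  -68.099  -7.581 -33.828  -2.768 -13.268   0.657]
```

The force is about 80 N, so the fingertips are pressing on the housing or hood. I'll back up at once.

>>> drive_tool(steps=[60, 0, 0, 4, 0, 60, 0, 0, 4, 0, 60, 0, 0, 2, 0, 60, 0, 0, 0, 0, 60, 0, 0, 0, 0])

```text
clock: 10.87
position: [0.5366, 0.1691, 0.0143]
tool_rot: [-1.571, -0.0, 1.174]
force: [0.0, 0.4, 0.7]
grip_width: 0.0598
```

Run:
```python
from h import *
d=cam('wrist'); save(d,'w5.png'); e=cam('scene'); 
s=monitor.observe(); print(s['position'],s['tool_rot'],s['force'],s['grip_width'])
b=cv2.cvtColor(e['frame'],cv2.COLOR_RGB2BGR); u,v=proj(e,[.5375,.1685,.04]).astype(int); print(u,v)
c=cv2.resize(b[v-60:v+40,u-50:u+50],(500,500),interpolation=cv2.INTER_CUBIC)
w=cv2.cvtColor(d['frame'],cv2.COLOR_RGB2BGR)[150:350,260:380]
w=cv2.resize(w,(300,500),interpolation=cv2.INTER_CUBIC)
cv2.imwrite('pics/c5.png',np.hstack([c,w]))
```

```text
[0.53649853 0.16898258 0.0141005 ] [-1.57052347e+00  2.11616171e-04  1.17424624e+00] [-0.05964461 -0.48767409 -0.68033023] 0.06031088723638911
313 202
```

View pics/c5.png

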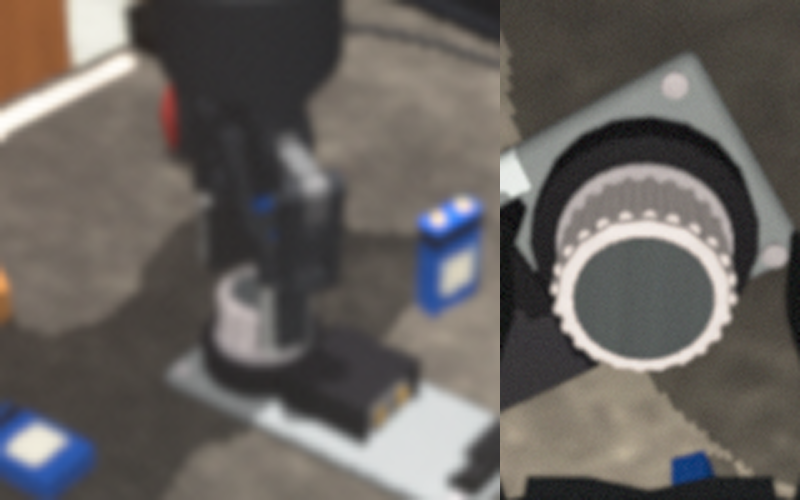

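The scene crop shows a finger beside the knob with its tip just above the hood, and the knob is centred between the pads. I'll close here.

>>> drive_tool(steps=[45, 0, 0, -1, 0, 35, 0, 0, -1, 0, 30, 0, 0, 0, 0, 30, 0, 0, 0, 0, 30, 0, 0, 0, 0], grip_force=50)

```text
clock: 11.38
position: [0.5361, 0.1679, 0.0124]
tool_rot: [-1.57, 0.002, 1.174]
force: [-4.9, -5.7, 11.3]
grip_width: 0.0354
```

```bash
cat > s.py <<'E'
from h import *
M=[monitor.observe()]
s=M[0]; print(round(s['clock'],2),s['position'].round(4),'yaw',round(s['tool_rot'][2],4),'Mz',s['moment'].round(3),'F',s['force'].round(1),'w',round(s['grip_width'],4),'q7',s['qpos'][6].round(3),s['joint_efforts'][6].round(3))
E
python3 s.py
```

```text
11.38 [0.5361 0.1679 0.0124] yaw 1.1738 Mz [-1.302  1.047 -0.046] F [-4.9 -5.7 11.3] w 0.0354 q7 0.819 0.016
```

>>> drive_tool(steps=[30, 0, 0, 1, 0, 30, 0, 0, 0, -1, 30, 0, 0, 0, -1, 30, 0, 0, 0, -1, 30, 0, 0, 0, 0])

```text
clock: 11.8
position: [0.5361, 0.1681, 0.0128]
tool_rot: [-1.57, 0.002, 1.119]
force: [0.1, -5.2, -10.6]
grip_width: 0.0348
```

```bash
python3 s.py
python3 - <<'E'
from h import *
d=cam('wrist'); b=cv2.cvtColor(d['frame'],cv2.COLOR_RGB2BGR)
cv2.imwrite('pics/c6.png',cv2.resize(b[170:350,220:420],None,fx=3,fy=3,interpolation=cv2.INTER_CUBIC))
s=monitor.observe();T=R.from_euler('xyz',s['tool_rot']).as_matrix()
for dy in(-.03,-.02,-.01,0.014): print(dy,[((proj(d,np.array(s['position'])+T@[x,dy,z])-[220,170])*3).round(0).tolist() for x in(-.0177,.0177) for z in(-.011,.011)])
print('knob top centre',(proj(d,[.5375,.1685,.0475])-[220,170])*3)
E
```

```text
11.8 [0.5361 0.1681 0.0128] yaw 1.1193 Mz [-1.396 -0.038 -0.034] F [  0.1  -5.2 -10.6] w 0.0348 q7 0.781 -0.421
-0.03 [[201.0, 329.0], [196.0, 221.0], [397.0, 329.0], [402.0, 221.0]]
-0.02 [[207.0, 299.0], [202.0, 195.0], [391.0, 299.0], [395.0, 195.0]]
-0.01 [[212.0, 271.0], [208.0, 172.0], [386.0, 271.0], [390.0, 172.0]]
0.014 [[221.0, 215.0], [219.0, 126.0], [376.0, 215.0], [379.0, 126.0]]
knob top centre [304.41291839 297.01188892]
```

View pics/c6.png

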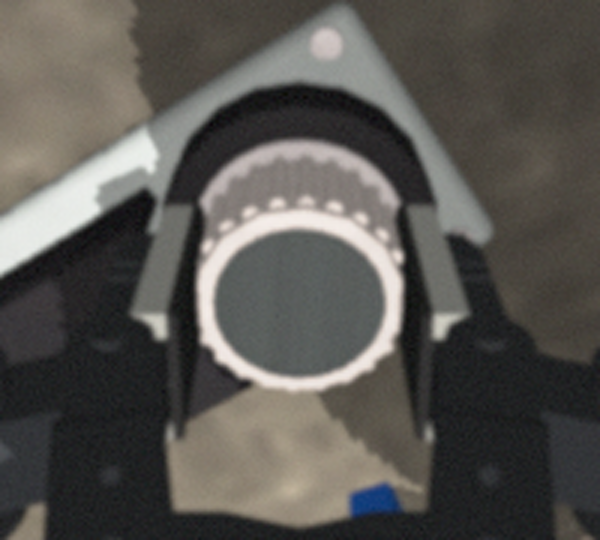

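The pads hold the knob squarely, with its top ring at crop (300,300). I'll turn it clockwise slowly and read the torque.

>>> drive_tool(steps=[30, 0, 0, -0.5, -1.2, 30, 0, 0, 0, -1.2, 30, 0, 0, 0, -1.2, 30, 0, 0, 0, -1.2, 30, 0, 0, 0, -1.2])

```text
clock: 12.27
position: [0.5363, 0.1684, 0.0127]
tool_rot: [-1.57, 0.001, 1.015]
force: [-1.0, -5.0, -2.5]
grip_width: 0.0347
```

```bash
python3 s.py
```

```text
12.27 [0.5363 0.1684 0.0127] yaw 1.015 Mz [-1.188  0.38   0.131] F [-1.  -5.  -2.5] w 0.0347 q7 0.708 0.452
```

>>> drive_tool(steps=[30, 0, 0, 0, -1.2, 30, 0, 0, 0, -1.2, 30, 0, 0, 0, -1.2, 30, 0, 0, 0, -1.2, 30, 0, 0, 0, -1.2])

```text
clock: 12.68
position: [0.5365, 0.1686, 0.0127]
tool_rot: [-1.571, 0.001, 0.91]
force: [-0.8, -4.8, -4.5]
grip_width: 0.0349
```

```bash
python3 s.py
```

```text
12.68 [0.5365 0.1686 0.0127] yaw 0.9104 Mz [-1.262  0.249  0.118] F [-0.8 -4.8 -4.5] w 0.0349 q7 0.634 0.479
```

>>> drive_tool(steps=[30, 0, 0, 0, -1.2, 30, 0, 0, 0, -1.2, 30, 0, 0, 0, -1.2, 30, 0, 0, 0, -1.2, 30, 0, 0, 0, -1.2])

```text
clock: 13.1
position: [0.5366, 0.1689, 0.0127]
tool_rot: [-1.571, 0.0, 0.806]
force: [0.8, -5.7, -9.5]
grip_width: 0.0351
```

```bash
python3 s.py
```

```text
13.1 [0.5366 0.1689 0.0127] yaw 0.8059 Mz [-1.176 -0.176  0.128] F [ 0.8 -5.7 -9.5] w 0.0351 q7 0.561 0.459
```

Steady drag of about +0.13 N m after 0.37 rad. Continuing.

>>> drive_tool(steps=[30, 0, 0, -0.5, -1.2, 30, 0, 0, 0, -1.2, 30, 0, 0, 0, -1.2, 30, 0, 0, 0, -1.2, 30, 0, 0, 0, -1.2])

```text
clock: 13.52
position: [0.5369, 0.1691, 0.0126]
tool_rot: [-1.571, -0.001, 0.701]
force: [0.3, -4.6, 1.4]
grip_width: 0.0349
```

```bash
python3 s.py
```

```text
13.52 [0.5369 0.1691 0.0126] yaw 0.7012 Mz [-1.114  0.225  0.162] F [ 0.3 -4.6  1.4] w 0.0349 q7 0.489 0.447
```

>>> drive_tool(steps=[30, 0, 0, 0, -1.2, 30, 0, 0, 0, -1.2, 30, 0, 0, 0, -1.2, 30, 0, 0, 0, -1.2, 30, 0, 0, 0, -1.2])

```text
clock: 13.93
position: [0.5371, 0.1692, 0.0126]
tool_rot: [-1.571, -0.001, 0.597]
force: [2.2, -2.0, 2.2]
grip_width: 0.035
```

```bash
python3 s.py
```

```text
13.93 [0.5371 0.1692 0.0126] yaw 0.5966 Mz [-0.584 -0.449  0.013] F [ 2.2 -2.   2.2] w 0.035 q7 0.415 0.574
```

>>> drive_tool(steps=[30, 0, 0, 0, -1.2, 30, 0, 0, 0, -1.2, 30, 0, 0, 0, -1.2, 30, 0, 0, 0, -1.2, 30, 0, 0, 0, -1.2])

```text
clock: 14.35
position: [0.5373, 0.1694, 0.0126]
tool_rot: [-1.571, -0.002, 0.492]
force: [6.3, 0.3, 2.5]
grip_width: 0.0351
```

```bash
python3 s.py
```

```text
14.35 [0.5373 0.1694 0.0126] yaw 0.4919 Mz [-0.127 -1.13  -0.033] F [6.3 0.3 2.5] w 0.0351 q7 0.342 0.567
```

>>> drive_tool(steps=[30, 0, 0, 0, -1, 30, 0, 0, 0, -1, 30, 0, 0, 0, -1, 30, 0, 0, 0, -1, 30, 0, 0, 0, -1])

```text
clock: 14.77
position: [0.5375, 0.1695, 0.0126]
tool_rot: [-1.571, -0.002, 0.405]
force: [7.7, -0.2, 0.8]
grip_width: 0.0349
```

```bash
python3 s.py
```

```text
14.77 [0.5375 0.1695 0.0126] yaw 0.4047 Mz [ 0.041 -1.463 -0.006] F [ 7.7 -0.2  0.8] w 0.0349 q7 0.282 0.495
```

```bash
cat > s.py <<'E'
from h import *
M=[monitor.observe()]
for i in range(3): grab_frame('wrist'); M.append(monitor.observe())
s=M[-1]; A=lambda k:np.mean([m[k] for m in M],0)
print(round(s['clock'],2),s['position'].round(4),'yaw',round(s['tool_rot'][2],4),'Mz',[round(m['moment'][2],3) for m in M],'F',A('force').round(1),'w',round(s['grip_width'],4),'e7',A('joint_efforts')[6].round(3))
E
python3 s.py
```

```text
14.92 [0.5375 0.1695 0.0126] yaw 0.4052 Mz [np.float64(-0.006), np.float64(-0.093), np.float64(-0.153), np.float64(-0.122)] F [7.2 0.6 1.4] w 0.035 e7 0.164
```

>>> drive_tool(steps=[30, 0.5, 0, 0, -1, 30, 0, 0, 0, -1, 30, 0, 0, 0, -1, 30, 0, 0, 0, -1, 30, 0, 0, 0, -1])

```text
clock: 15.33
position: [0.5378, 0.1696, 0.0126]
tool_rot: [-1.57, -0.002, 0.317]
force: [7.0, 1.1, 3.5]
grip_width: 0.0347
```

```bash
python3 s.py
```

```text
15.48 [0.5378 0.1696 0.0126] yaw 0.3179 Mz [np.float64(-0.001), np.float64(-0.09), np.float64(-0.071), np.float64(-0.07)] F [6.4 2.1 2.9] w 0.0345 e7 0.132
```

>>> drive_tool(steps=[30, 0.5, 0, 0, -1, 30, 0, 0, 0, -1, 30, 0, 0, 0, -1, 30, 0, 0, 0, -1, 30, 0, 0, 0, -1])

```text
clock: 15.9
position: [0.538, 0.1696, 0.0126]
tool_rot: [-1.57, -0.001, 0.23]
force: [5.0, 2.4, 3.8]
grip_width: 0.0348
```

```bash
python3 s.py
```

```text
16.05 [0.5381 0.1696 0.0126] yaw 0.2305 Mz [np.float64(-0.059), np.float64(-0.108), np.float64(-0.206), np.float64(-0.171)] F [5.2 3.3 4.1] w 0.0346 e7 0.196
```

>>> drive_tool(steps=[30, 0.5, 0, 0, -1, 30, 0, 0, 0, -1, 30, 0, 0, 0, -1, 30, 0, 0, 0, -1, 30, 0, 0, 0, -1])

```text
clock: 16.47
position: [0.5382, 0.1697, 0.0126]
tool_rot: [-1.57, -0.0, 0.143]
force: [3.7, 2.6, 5.2]
grip_width: 0.0349
```

```bash
python3 s.py
```

```text
16.62 [0.5383 0.1697 0.0126] yaw 0.1436 Mz [np.float64(0.25), np.float64(0.18), np.float64(0.15), np.float64(0.093)] F [3.5 3.2 6. ] w 0.0345 e7 -0.117
```

>>> drive_tool(steps=[30, 0, 0, 0, -1, 30, 0, 0, 0, -1, 30, 0, 0, 0, -1, 30, 0, 0, 0, 0, 30, 0, 0, 0, 0])

```text
clock: 17.03
position: [0.5383, 0.1697, 0.0126]
tool_rot: [-1.57, -0.001, 0.092]
force: [5.0, 2.3, 5.5]
grip_width: 0.0347
```

```bash
python3 s.py
```

```text
17.18 [0.5384 0.1697 0.0126] yaw 0.0917 Mz [np.float64(0.334), np.float64(0.311), np.float64(0.307), np.float64(0.282)] F [4.4 2.5 5.5] w 0.0349 e7 -0.317
```

>>> drive_tool(steps=[30, 0, 0, 0, 1, 30, 0, 0, 0, 1, 30, 0, 0, 0, 1, 30, 0, 0, 0, 1, 30, 0, 0, 0, 0.5])

```text
clock: 17.6
position: [0.5382, 0.1696, 0.0126]
tool_rot: [-1.57, -0.0, 0.171]
force: [2.7, 2.4, 5.4]
grip_width: 0.0348
```

```bash
python3 s.py
```

```text
17.75 [0.5382 0.1696 0.0126] yaw 0.1701 Mz [np.float64(0.062), np.float64(0.126), np.float64(0.17), np.float64(0.128)] F [3.3 2.8 6. ] w 0.0349 e7 -0.037
```

The notch is found: the torque dips below zero, then resists at about +0.3, centred at yaw ≈ 0.18. I'll let go there, rise clear, and go back to the pack. I'm also checking where the microscope stands.

>>> drive_tool(steps=[40, 0, 0, 0, 0, 50, 0, 0, 0, 0, 60, 0, 0, 0, 0, 60, 0, 0, 10, 0, 60, 0, 0, 20, 0])

```text
clock: 18.17
position: [0.5367, 0.1683, 0.0414]
tool_rot: [-1.572, 0.004, 0.17]
force: [-0.2, -0.2, 0.2]
grip_width: 0.0604
```

>>> drive_tool(steps=[60, 0, 0, 25, 0, 60, -20, 5, 5, -0.5, 60, -25, 8, 0, -0.5, 60, -25, 8, 0, -0.5, 60, -25, 8, 0, -0.5])

```text
clock: 18.58
position: [0.4419, 0.198, 0.0731]
tool_rot: [-1.57, -0.0, 0.135]
force: [-0.8, 0.8, -0.5]
grip_width: 0.0597
```

Run:
```python
from h import *
import pickle
t=pickle.load(open('top0.pkl','rb'));e=pickle.load(open('scene0.pkl','rb'))
def tri(a,b):
    c1,r1=ray(t,*a);c2,r2=ray(e,*b); s=np.linalg.lstsq(np.c_[r1,-r2],c2-c1,rcond=None)[0]; p,q=c1+s[0]*r1,c2+s[1]*r2; return ((p+q)/2).round(3),np.linalg.norm(p-q).round(3)
for a,b in(((437,377),(270,277)),((470,350),(325,292)),((437,377),(325,292)),((405,312),(300,320))): print(a,b,tri(a,b))
s=monitor.observe(); print(s['position'],s['tool_rot'][2])
d=cam('wrist'); save(d,'w7.png'); im=d['frame']; hsv=cv2.cvtColor(im,cv2.COLOR_RGB2HSV);H,S,V=[hsv[...,i].astype(int) for i in range(3)]
m=np.zeros(H.shape,np.uint8); m[:]=(H>100)&(H<125)&(S>100); m=cv2.morphologyEx(m,cv2.MORPH_CLOSE,np.ones((9,9)))
for c in cv2.findContours(m,cv2.RETR_EXTERNAL,cv2.CHAIN_APPROX_NONE)[0]:
    if cv2.contourArea(c)>300:
        r=cv2.minAreaRect(c); b=[onz(d,*p,.012)[:2] for p in cv2.boxPoints(r)]
        print(cv2.boundingRect(c),'xy',np.round(np.mean(b,0),4),[round(float(np.linalg.norm(b[i]-b[i+1])),4) for i in(0,1)],[round(float(np.degrees(np.arctan2(*(b[i]-b[i+1])[::-1]))),1) for i in(0,1)])
```

```text
(437, 377) (270, 277) (array([ 0.229, -0.066,  0.222]), np.float64(0.011))
(470, 350) (325, 292) (array([ 0.266, -0.123,  0.211]), np.float64(0.004))
(437, 377) (325, 292) (array([ 0.245, -0.094,  0.208]), np.float64(0.075))
(405, 312) (300, 320) (array([ 0.295, -0.047,  0.061]), np.float64(0.001))
[0.44191939 0.19795189 0.07308223] 0.13463949436951939
(497, 269, 69, 48) xy [0.6558 0.1319] [0.026, 0.0925] [-111.4, 149.8]
(284, 169, 38, 60) xy [0.4272 0.1991] [0.0295, 0.0516] [-172.2, 97.9]
(524, 167, 84, 40) xy [0.6459 0.2403] [0.0145, 0.0819] [-88.7, 171.6]
```

The pack is at (.4272,.1991), 97.9°, unchanged. I'll descend over it with force checks.

>>> drive_tool(steps=[50, -10, 3, -10, 0, 45, -5, 1, -25, 0, 45, 0, 0, -25, 0, 45, 0, 0, -17, 0, 45, 0, 0, -8, 0])

```text
clock: 19.05
position: [0.4273, 0.2016, -0.0139]
tool_rot: [-1.571, 0.002, 0.136]
force: [-1.1, 0.0, 0.5]
grip_width: 0.045
```

>>> drive_tool(steps=[45, 0, 0, -1.5, 0, 45, 0, 0, -1.5, 0, 45, 0, 0, -1.5, 0, 45, 0, 0, -1.5, 0, 45, 0, 0, 0, 0])

```text
clock: 19.47
position: [0.4284, 0.2022, -0.0181]
tool_rot: [-1.57, -0.001, 0.136]
force: [0.3, 0.6, -0.1]
grip_width: 0.0448
```

>>> drive_tool(steps=[45, 0, 0, -1, 0, 45, 0, 0, -1, 0, 45, 0, 0, -1, 0, 45, 0, 0, 0, 0, 45, 0, 0, 0, 0])

```text
clock: 19.88
position: [0.4281, 0.2019, -0.0216]
tool_rot: [-1.571, 0.0, 0.136]
force: [0.4, 0.3, 0.2]
grip_width: 0.0448
```

>>> drive_tool(steps=[45, 0, 0, -1, 0, 45, 0, 0, -1, 0, 45, 0, 0, 0, 0, 45, 0, 0, 0, 0, 45, 0, 0, 0, 0])

```text
clock: 20.3
position: [0.4282, 0.202, -0.0223]
tool_rot: [-1.57, -0.0, 0.136]
force: [-7.9, -3.8, 46.0]
grip_width: 0.0452
```

Bench contact is at pos z ≈ −0.022, so the tip offset is 22 mm. I'll raise 5 mm and grip lightly.

>>> drive_tool(steps=[45, 0, 0, 4, 0, 45, 0, 0, 3, 0, 45, 0, 0, 0, 0, 30, 0, 0, 0, 0, 22, 0, 0, 0, 0], grip_force=25)

```text
clock: 20.72
position: [0.4281, 0.202, -0.0166]
tool_rot: [-1.571, 0.0, 0.136]
force: [-0.9, -0.2, 9.5]
grip_width: 0.0293
```

>>> drive_tool(steps=[22, 0, 0, 0, 0, 22, 0, 0, 0, 0, 22, 0, 0, 0, 0, 22, 0, 0, 0, 0, 22, 0, 0, 0, 0])

```text
clock: 21.13
position: [0.4281, 0.202, -0.0166]
tool_rot: [-1.571, 0.0, 0.136]
force: [-1.5, 0.6, 9.7]
grip_width: 0.0292
```

```bash
python3 s.py
```

```text
21.28 [ 0.4281  0.202  -0.0166] yaw 0.1361 Mz [np.float64(0.014), np.float64(0.06), np.float64(0.003), np.float64(0.053)] F [-1.2  0.5  9.4] w 0.0291 e7 -0.022
```

>>> drive_tool(steps=[36, 0, 0, 0, 0, 36, 0, 0, 2, 0, 25, 0, 0, 0, 0, 22, 0, 0, 0, 0, 22, 0, 0, 0, 0])

```text
clock: 21.7
position: [0.4281, 0.2018, -0.0144]
tool_rot: [-1.571, 0.0, 0.136]
force: [-2.1, -1.3, 8.2]
grip_width: 0.0289
```

```bash
python3 s.py
python3 - <<'E'
from h import *
d=cam('wrist'); im=d['frame']; save(d,'w8.png')
hsv=cv2.cvtColor(im,cv2.COLOR_RGB2HSV);H,S,V=[hsv[...,i].astype(int) for i in range(3)]
m=np.zeros(H.shape,np.uint8); m[100:330,250:390]=((H>100)&(H<125)&(S>100))[100:330,250:390]
ys,xs=np.nonzero(m); print(xs.min(),xs.max(),ys.min(),ys.max())
# brass end top edge & white-label
for v in(ys.min()-8,ys.min(),ys.max()): print(v,onz(d,xs.mean(),v,.012))
E
```

```text
21.85 [ 0.4281  0.2019 -0.0144] yaw 0.1359 Mz [np.float64(-0.012), np.float64(-0.025), np.float64(0.021), np.float64(0.033)] F [-1.6 -1.1  8.9] w 0.029 e7 -0.008
291 348 215 301
207 [0.42360278 0.23109725 0.012     ]
215 [0.42420037 0.22676072 0.012     ]
301 [0.4314762  0.17396032 0.012     ]
```

>>> drive_tool(steps=[22, 0, 0, 8, 0, 22, 0, 0, 16, 0, 22, 0, -10, 20, 0, 22, 0, -22, 16, 0, 22, 4, -25, 0, -0.6])

```text
clock: 22.32
position: [0.4325, 0.1456, 0.0479]
tool_rot: [-1.569, -0.002, 0.128]
force: [1.4, 0.1, -0.9]
grip_width: 0.0293
```

>>> drive_tool(steps=[22, 15, -25, 0, 0, 22, 22, -22, 0, 0, 22, 25, -15, 0, 0, 22, 25, -10, 0, 0, 22, 20, 0, 0, 0])

```text
clock: 22.73
position: [0.5409, 0.0699, 0.0461]
tool_rot: [-1.572, -0.001, 0.122]
force: [-0.6, -0.0, -0.8]
grip_width: 0.0287
```

>>> drive_tool(steps=[22, 10, 0, -10, 0, 22, 0, 0, -5, 0, 22, 0, 0, 0, 0, 22, 0, 0, 0, 0, 22, 0, 0, 0, 0])

```text
clock: 23.15
position: [0.5483, 0.0731, 0.0307]
tool_rot: [-1.571, 0.001, 0.126]
force: [0.6, 0.1, -0.5]
grip_width: 0.0288
```

```bash
python3 s.py
python3 - <<'E'
from h import *
import pickle
d=cam('wrist'); save(d,'w9.png'); pickle.dump(d,open('w9.pkl','wb'))
b=cv2.cvtColor(d['frame'],cv2.COLOR_RGB2BGR)[100:310,220:420]
cv2.imwrite('pics/c9.png',cv2.resize(b,None,fx=3.8,fy=2.8,interpolation=cv2.INTER_CUBIC))
O=np.array([.5485,.0787]);a=np.radians(97.2);ax=np.array([np.cos(a),np.sin(a)]);ay=np.array([-ax[1],ax[0]])
P=lambda x,y,z:((proj(d,[*(O+ax*x+ay*y),z])-[220,100])*[3.8,2.8]).round(0).tolist()
print('hood edge',P(.02,-.0215,.0295),P(.02,.0215,.0295),P(.065,-.0215,.0295),P(.065,.0215,.0295),'lip',P(-.023,-.013,.024),P(-.023,.013,.024))
E
```

```text
23.3 [0.5489 0.0732 0.0309] yaw 0.126 Mz [np.float64(-0.009), np.float64(0.016), np.float64(0.06), np.float64(0.009)] F [ 0.5  0.2 -0.2] w 0.0291 e7 -0.004
hood edge [518.0, 271.0] [247.0, 271.0] [530.0, 57.0] [237.0, 57.0] lip [456.0, 434.0] [308.0, 434.0]
```

View pics/c9.png

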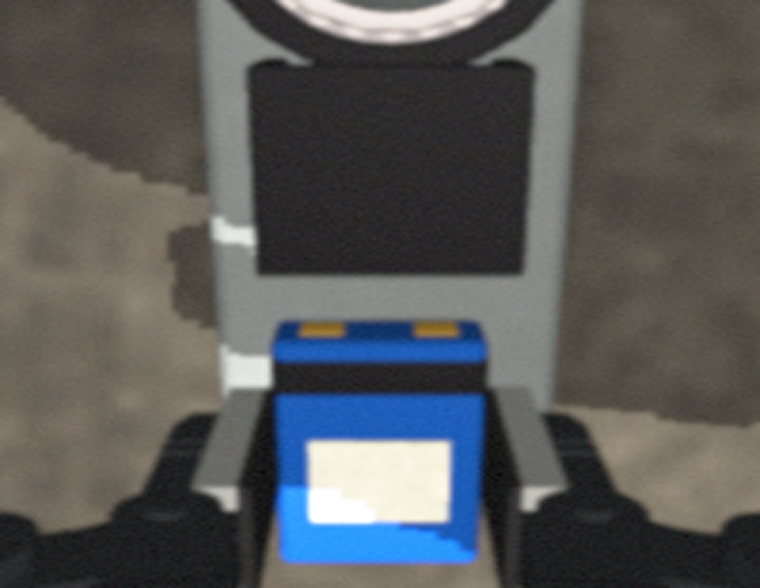

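The hood's front edge is at crop row 272 (predicted 271). Its centre column is 390, against 380 for the pack, so the pack must shift about 1.9 mm to +x. I'll correct that, then lower the tail onto the lip so the pack tilts nose-down in the grip.

```bash
cat > t.py <<'E'
# pack features in wrist view: rows of label bottom/top, black band, brass end
from h import *
d=cam('wrist'); im=d['frame']; s=monitor.observe()
col=im[:,312:330].astype(float).mean(1); hsv=cv2.cvtColor(col[None].astype(np.uint8),cv2.COLOR_RGB2HSV)[0]
lab=''.join('B' if 95<h<130 and sa>110 and v>60 else 'W' if v>150 and sa<90 else 'k' if v<60 else '.' for h,sa,v in hsv.astype(int))
import itertools; r=0; out=[]
for k,g in itertools.groupby(lab):
    n=len(list(g)); 
    if r+n>110: out.append((k,r,r+n-1))
    r+=n
print(s['position'].round(4),s['force'].round(1),round(s['tool_rot'][2],4),round(s['grip_width'],4)); print(out)
E
python3 t.py
python3 - <<'E'
from h import *
import pickle
d=pickle.load(open('w9.pkl','rb')); O=np.array([.5499,.0787]);a=np.radians(97.2);ax=np.array([np.cos(a),np.sin(a)])
for v in(228.5,): 
    p=onz(d,320,v,.0575); print('nose dock x',(p[:2]-O)@ax)
p=onz(d,320,301,.0575); print('tail',(p[:2]-O)@ax)
E
```

```text
[0.549  0.0731 0.0307] [ 0.3  0.3 -0.6] 0.1258 0.0291
[('W', 103, 114), ('.', 115, 115), ('k', 116, 197), ('.', 198, 214), ('B', 215, 229), ('.', 230, 230), ('k', 231, 239), ('B', 240, 256), ('W', 257, 286), ('B', 287, 300), ('.', 301, 345), ('k', 346, 399)]
nose dock x 0.012340860736331442
tail -0.033295740534129446
```

>>> drive_tool(steps=[22, 1.8, 0.2, -5, 0, 22, 0, 0, -5, 0, 22, 0, 0, -4, 0, 22, 0, 0, -2, 0, 22, 0, 0, 0, 0])

```text
clock: 23.82
position: [0.5505, 0.073, 0.0136]
tool_rot: [-1.571, 0.001, 0.125]
force: [-0.6, -0.5, -1.6]
grip_width: 0.0292
```

```bash
python3 t.py
```

```text
[0.5507 0.073  0.014 ] [ 0.2 -0.5 -0.3] 0.1254 0.0292
[('W', 103, 115), ('.', 116, 116), ('k', 117, 206), ('.', 207, 214), ('B', 215, 229), ('.', 230, 230), ('k', 231, 239), ('B', 240, 256), ('W', 257, 286), ('B', 287, 300), ('.', 301, 345), ('k', 346, 399)]
```

>>> drive_tool(steps=[22, 0, 0, -1, 0, 22, 0, 0, -1, 0, 22, 0, 0, -1, 0, 22, 0, 0, -1, 0, 22, 0, 0, 0, 0])

```text
clock: 24.28
position: [0.5511, 0.0735, 0.0106]
tool_rot: [-1.57, -0.0, 0.126]
force: [-1.7, 1.8, 6.3]
grip_width: 0.0289
```

```bash
python3 t.py
```

```text
[0.5511 0.0735 0.0107] [-1.2  0.9  6.2] 0.1258 0.0289
[('W', 104, 116), ('.', 117, 118), ('k', 119, 209), ('.', 210, 215), ('B', 216, 229), ('k', 230, 238), ('.', 239, 239), ('B', 240, 256), ('W', 257, 287), ('B', 288, 302), ('.', 303, 345), ('k', 346, 399)]
```

>>> drive_tool(steps=[22, 0, 0, -1, 0, 22, 0, 0, -1, 0, 22, 0, 0, -1, 0, 22, 0, 0, 0, 0, 22, 0, 0, 0, 0])

```text
clock: 24.75
position: [0.551, 0.074, 0.0077]
tool_rot: [-1.57, -0.0, 0.126]
force: [-1.6, 5.1, 5.8]
grip_width: 0.029
```

```bash
python3 t.py
```

```text
[0.551  0.0739 0.0077] [-1.9  4.7  6.7] 0.1261 0.0291
[('W', 106, 117), ('.', 118, 119), ('k', 120, 212), ('.', 213, 215), ('B', 216, 228), ('k', 229, 238), ('B', 239, 256), ('W', 257, 288), ('B', 289, 305), ('.', 306, 345), ('k', 346, 399)]
```

It is pivoting as planned: the tail row moves away at only 6 N. Going lower.

>>> drive_tool(steps=[22, 0, 0, -1, 0, 22, 0, 0, -1, 0, 22, 0, 0, -1, 0, 22, 0, 0, 0, 0, 22, 0, 0, 0, 0])

```text
clock: 25.22
position: [0.551, 0.0741, 0.0047]
tool_rot: [-1.57, -0.0, 0.126]
force: [-1.9, 5.6, 7.7]
grip_width: 0.029
```

```bash
python3 t.py
```

```text
[0.551  0.0741 0.0048] [-1.8  5.4  7.3] 0.1263 0.0288
[('W', 106, 118), ('.', 119, 120), ('k', 121, 215), ('B', 216, 226), ('.', 227, 227), ('k', 228, 237), ('B', 238, 255), ('.', 256, 256), ('W', 257, 289), ('.', 290, 290), ('B', 291, 307), ('.', 308, 345), ('k', 346, 399)]
```

>>> drive_tool(steps=[22, 0, 0, -1, 0, 22, 0, 0, -1, 0, 22, 0, 0, -1, 0, 22, 0, 0, 0, 0, 22, 0, 0, 0, 0])

```text
clock: 25.68
position: [0.5511, 0.0742, 0.0019]
tool_rot: [-1.569, -0.0, 0.126]
force: [-3.2, 5.2, 12.8]
grip_width: 0.0291
```

```bash
python3 t.py
```

```text
[0.5511 0.0742 0.0019] [-3.8  5.7 12. ] 0.1262 0.0289
[('W', 106, 118), ('.', 119, 120), ('k', 121, 216), ('B', 217, 226), ('k', 227, 236), ('.', 237, 237), ('B', 238, 255), ('.', 256, 256), ('W', 257, 291), ('B', 292, 309), ('.', 310, 345), ('k', 346, 399)]
```

The nose has reached the floor (12 N). I'll relieve it slightly and push along the dock's x under the hood, watching the force.

>>> drive_tool(steps=[22, 0, 0, 0.8, 0, 22, -0.2, 1.5, 0, 0, 22, -0.2, 1.5, 0, 0, 22, -0.2, 1.5, 0, 0, 22, 0, 0, 0, 0])

```text
clock: 26.15
position: [0.5503, 0.0778, 0.0021]
tool_rot: [-1.571, 0.0, 0.126]
force: [0.8, -0.1, -0.7]
grip_width: 0.0291
```

```bash
python3 t.py
```

```text
[0.5503 0.0776 0.0021] [-0.6  0.2 -0.5] 0.1257 0.0288
[('.', 35, 115), ('W', 116, 127), ('.', 128, 129), ('k', 130, 223), ('B', 224, 225), ('.', 226, 226), ('k', 227, 236), ('.', 237, 237), ('B', 238, 256), ('W', 257, 291), ('B', 292, 309), ('.', 310, 345), ('k', 346, 399)]
```

>>> drive_tool(steps=[22, -0.2, 1, 0, 0, 22, -0.1, 1, 0, 0, 22, -0.1, 1, 0, 0, 22, 0, 0, 0, 0, 22, 0, 0, 0, 0])

```text
clock: 26.62
position: [0.5499, 0.0805, 0.0022]
tool_rot: [-1.571, 0.0, 0.126]
force: [0.1, -2.7, -1.3]
grip_width: 0.029
```

```bash
python3 t.py
```

```text
[0.5499 0.0805 0.0022] [ 0.8 -2.6 -0.8] 0.1255 0.0289
[('.', 43, 122), ('W', 123, 133), ('.', 134, 136), ('k', 137, 236), ('.', 237, 237), ('B', 238, 256), ('W', 257, 291), ('B', 292, 309), ('W', 310, 310), ('.', 311, 345), ('k', 346, 399)]
```

>>> drive_tool(steps=[22, -0.1, 1, 0, 0, 22, -0.1, 1, 0, 0, 22, 0, 0, 0, 0, 22, 0, 0, 0, 0, 22, 0, 0, 0, 0])

```text
clock: 27.08
position: [0.5497, 0.0826, 0.0022]
tool_rot: [-1.571, 0.0, 0.126]
force: [0.2, -3.6, -0.9]
grip_width: 0.0292
```

```bash
python3 t.py
```

```text
[0.5497 0.0826 0.0022] [ 0.3 -3.1 -1.5] 0.1255 0.0294
[('.', 49, 128), ('W', 129, 137), ('.', 138, 141), ('k', 142, 236), ('.', 237, 237), ('B', 238, 256), ('W', 257, 291), ('B', 292, 309), ('.', 310, 345), ('k', 346, 399)]
```

>>> drive_tool(steps=[22, -0.1, 1, 0, 0, 22, -0.2, 1, 0, 0, 22, 0, 0.3, 0, 0, 22, 0, 0, 0, 0, 22, 0, 0, 0, 0])

```text
clock: 27.55
position: [0.5494, 0.0843, 0.0021]
tool_rot: [-1.572, 0.0, 0.125]
force: [0.4, -8.0, -3.5]
grip_width: 0.0289
```

```bash
python3 t.py
```

```text
[0.5494 0.0842 0.0021] [ 0.5 -8.3 -2.9] 0.1251 0.029
[('.', 54, 132), ('W', 133, 142), ('.', 143, 145), ('k', 146, 237), ('B', 238, 256), ('W', 257, 291), ('B', 292, 309), ('.', 310, 345), ('k', 346, 399)]
```

The contact yields with about 3–4 N at 5–6 mm, so it is unlocked and pushed back. I'll lower the grip to flatten the pack past the lip.

>>> drive_tool(steps=[22, 0, 0, -1, 0, 22, 0, 0, -1, 0, 22, 0, 0, -1, 0, 22, 0, 0, 0, 0, 22, 0, 0, 0, 0])

```text
clock: 28.02
position: [0.5497, 0.0847, -0.0008]
tool_rot: [-1.571, -0.001, 0.125]
force: [1.6, -5.4, -2.7]
grip_width: 0.0287
```

```bash
python3 t.py
```

```text
[ 0.5497  0.0847 -0.0008] [ 1.2 -4.4 -2.9] 0.1253 0.0291
[('.', 54, 134), ('W', 135, 144), ('.', 145, 147), ('k', 148, 237), ('B', 238, 256), ('W', 257, 291), ('B', 292, 309), ('.', 310, 345), ('k', 346, 399)]
```

>>> drive_tool(steps=[22, 0, 0, -1, 0, 22, 0, 0, -1, 0, 22, 0, 0, 0, 0, 22, 0, 0, 0, 0, 22, 0, 0, 0, 0])

```text
clock: 28.48
position: [0.5498, 0.0847, -0.0027]
tool_rot: [-1.571, -0.001, 0.125]
force: [0.9, -4.4, 0.4]
grip_width: 0.0292
```

```bash
python3 t.py
```

```text
[ 0.5497  0.0847 -0.0027] [ 0.4 -5.2  0.2] 0.1253 0.0293
[('.', 53, 134), ('W', 135, 145), ('.', 146, 148), ('k', 149, 239), ('B', 240, 256), ('W', 257, 291), ('B', 292, 309), ('.', 310, 345), ('k', 346, 399)]
```

>>> drive_tool(steps=[22, 0, 0, -1, 0, 22, 0, 0, -0.5, 0, 22, 0, 0, 0, 0, 22, 0, 0, 0, 0, 22, 0, 0, 0, 0])

```text
clock: 28.95
position: [0.5499, 0.0845, -0.0037]
tool_rot: [-1.571, -0.001, 0.125]
force: [-1.8, -6.8, 11.3]
grip_width: 0.0292
```

```bash
python3 t.py
```

```text
[ 0.5499  0.0845 -0.0037] [-1.3 -6.7 11.2] 0.125 0.0291
[('.', 52, 134), ('W', 135, 145), ('.', 146, 148), ('k', 149, 239), ('.', 240, 240), ('B', 241, 256), ('W', 257, 291), ('B', 292, 309), ('.', 310, 345), ('k', 346, 399)]
```

>>> drive_tool(steps=[22, 0, 0, -1, 0, 22, 0, 0, -0.5, 0, 22, 0, 0, 0, 0, 22, 0, 0, 0, 0, 22, 0, 0, 0, 0])

```text
clock: 29.42
position: [0.55, 0.0843, -0.0051]
tool_rot: [-1.571, -0.001, 0.125]
force: [-2.6, -8.3, 12.5]
grip_width: 0.0288
```

```bash
python3 t.py
```

```text
[ 0.55    0.0844 -0.0051] [-1.8 -6.9 11.6] 0.1248 0.0289
[('.', 51, 134), ('W', 135, 145), ('.', 146, 148), ('k', 149, 240), ('.', 241, 241), ('B', 242, 257), ('.', 258, 258), ('W', 259, 292), ('B', 293, 310), ('.', 311, 345), ('k', 346, 399)]
```

I'll estimate the pack's pitch from the band, label and tail rows.

```bash
cat > a.py <<'E'
from h import *
from scipy.optimize import least_squares
d=cam('wrist'); s=monitor.observe(); p=np.array(s['position']); y=s['tool_rot'][2]
f=np.array([-np.sin(y),np.cos(y),0])
# flat reference rows -> along-pack coordinate (relative to TCP), top plane at pos+0.0264
ref=[239.7,256.5,286.5,300.5]
S=np.array([(onz(d,320,v,p[2]+.0264)-p)@f for v in ref]); print('s',S.round(4))
def fit(rows):
    def e(q): 
        a,u,w=q; return [proj(d,p+f*(u+t*np.cos(a)*1)+np.array([0,0,w-t*np.sin(a)]))[1]-r for t,r in zip(S,rows)]+[100*(u-0.0)]
    r=least_squares(e,[0.1,0,.0264]); return np.degrees(r.x[0]).round(1),(r.x[1:]*1e3).round(1),np.round(r.fun,2)
for rows in([239.7,256.5,286.5,300.5],[236.7,256.3,291.3,309.5],[241.2,258.3,292.5,310.5]): print(rows,fit(rows))
E
python3 a.py
```

```text
s [ 0.0111  0.001  -0.0182 -0.0277]
[239.7, 256.5, 286.5, 300.5] (np.float64(0.0), array([ 0. , 26.4]), array([ 0., -0., -0.,  0.,  0.]))
[236.7, 256.3, 291.3, 309.5] (np.float64(18.4), array([ 1.3, 28.3]), array([ 0.26, -0.44,  0.36, -0.17,  0.13]))
[241.2, 258.3, 292.5, 310.5] (np.float64(42.5), array([-7.3, 16.1]), array([ 0.04, -0.19, -0.06,  0.16, -0.73]))
```

>>> drive_tool(steps=[22, 0, 0, 1.5, 0, 22, -0.1, 1, 0, 0, 22, 0, 0.7, 0, 0, 22, 0, 0, 0, 0, 22, 0, 0, 0, 0])

```text
clock: 29.93
position: [0.5496, 0.0864, -0.0041]
tool_rot: [-1.571, -0.0, 0.125]
force: [1.1, -5.6, 1.3]
grip_width: 0.0291
```

```bash
python3 t.py
```

```text
[ 0.5496  0.0863 -0.0041] [ 0.3 -5.9  1.3] 0.1252 0.029
[('.', 58, 139), ('W', 140, 150), ('.', 151, 152), ('k', 153, 243), ('B', 244, 257), ('W', 258, 292), ('B', 293, 310), ('.', 311, 345), ('k', 346, 399)]
```

>>> drive_tool(steps=[22, 0, 0, -1, 0, 22, 0, 0, -1, 0, 22, 0, 0, 0, 0, 22, 0, 0, 0, 0, 22, 0, 0, 0, 0])

```text
clock: 30.4
position: [0.5497, 0.0861, -0.0058]
tool_rot: [-1.571, -0.001, 0.125]
force: [-1.7, -7.4, 10.1]
grip_width: 0.0289
```

```bash
python3 t.py
```

```text
[ 0.5497  0.0861 -0.0058] [-0.8 -7.8 10.7] 0.1249 0.029
[('.', 56, 139), ('W', 140, 150), ('.', 151, 153), ('k', 154, 244), ('B', 245, 258), ('W', 259, 292), ('B', 293, 310), ('.', 311, 311), ('k', 312, 312), ('.', 313, 345), ('k', 346, 399)]
```

>>> drive_tool(steps=[22, 0, 0, -1, 0, 22, 0, 0.3, -0.7, 0, 22, 0, 0, 0, 0, 22, 0, 0, 0, 0, 22, 0, 0, 0, 0])

```text
clock: 30.87
position: [0.5497, 0.0861, -0.0073]
tool_rot: [-1.571, -0.001, 0.125]
force: [-2.4, -9.5, 13.1]
grip_width: 0.0294
```

```bash
python3 t.py
cat > b.py <<'E'
from h import *
from scipy.optimize import least_squares
import sys
d=cam('wrist'); s=monitor.observe(); p=np.array(s['position']); y=s['tool_rot'][2]; rows=[float(v) for v in sys.argv[1:4]]
f=np.array([-np.sin(y),np.cos(y),0]); O=np.array([.5499,.0787,0]); ax=f
T=[.0232,.0424-.0,.05]  # distance from nose: label start, label end, tail  (nose at +.0223)
T=[.0223-.001,.0223+.0182,.05]
def P(a,x,t): # top point at t behind nose; nose bottom corner at (x,.008)
    return O+f*(x+.012*np.sin(a)-t*np.cos(a))+np.array([0,0,.008+.012*np.cos(a)+t*np.sin(a)])
r=least_squares(lambda q:[proj(d,P(q[0],q[1],t)+[p[0]-O[0],0,0])[1]-v for t,v in zip(T,rows)],[.2,.025])
a,x=r.x; print('pitch deg',np.degrees(a).round(1),'nose bottom x',x.round(4),'tail bottom x,z',(x-.05*np.cos(a)).round(4),(.008+.05*np.sin(a)).round(4),'res',r.fun.round(2))
E
python3 b.py 258.7 292.5 310.5
```

```text
[ 0.5497  0.0861 -0.0073] [-2.7 -8.7 13.5] 0.1247 0.0287
[('.', 55, 139), ('W', 140, 150), ('.', 151, 153), ('k', 154, 246), ('B', 247, 260), ('W', 261, 293), ('B', 294, 311), ('k', 312, 314), ('.', 315, 345), ('k', 346, 399)]
pitch deg 11.8 nose bottom x 0.0286 tail bottom x,z -0.0204 0.0182 res [-0.29  0.77 -0.48]
```

The pitch is about 12°. The tail's lower edge (z ≈ 18 mm) is already below the lip's tip and inside it. I'll let go, so the spring holds the tail against the lip tip, then rise and press the tail down with closed fingers.

>>> drive_tool(steps=[30, 0, 0, 0, 0, 36, 0, 0, 0, 0, 42, 0, 0, 2, 0, 45, 0, 0, 10, 0, 45, 0, 0, 18, 0])

```text
clock: 31.38
position: [0.5484, 0.0874, 0.0216]
tool_rot: [-1.57, 0.002, 0.126]
force: [-1.0, -0.2, 0.4]
grip_width: 0.0448
```

>>> drive_tool(steps=[45, 0, 0, 20, 0, 20, 2, -17, 8, 0, 6, 0, 0, 0, 0, 6, 0, 0, 0, 0, 6, 0, 0, 0, 0])

```text
clock: 31.8
position: [0.5512, 0.0707, 0.0501]
tool_rot: [-1.57, 0.0, 0.126]
force: [-0.6, -0.8, -1.0]
grip_width: 0.006
```

```bash
python3 t.py
python3 - <<'E'
from h import *
d=cam('wrist'); save(d,'w10.png')
b=cv2.cvtColor(d['frame'],cv2.COLOR_RGB2BGR)[100:300,220:420]
e=cv2.cvtColor(cam('scene')['frame'],cv2.COLOR_RGB2BGR)[190:260,290:390]
cv2.imwrite('pics/c10.png',np.hstack([cv2.resize(b,(400,400),interpolation=cv2.INTER_CUBIC),cv2.resize(e,(400,400),interpolation=cv2.INTER_CUBIC)]))
E
```

```text
[0.551  0.0708 0.0498] [ 1.1 -0.2  0.1] 0.1262 0.0059
[('k', 110, 185), ('.', 186, 186), ('B', 187, 200), ('W', 201, 226), ('.', 227, 227), ('B', 228, 240), ('.', 241, 241), ('k', 242, 243), ('.', 244, 345), ('k', 346, 399)]
```

View pics/c10.png

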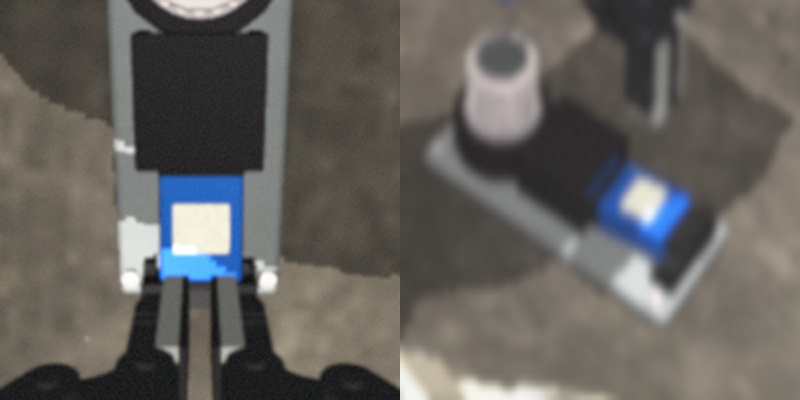

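The last picture shows the pack in the pocket with its nose under the hood (crop (202,170)) and its tail end at the lip (202,278), held there. Now I press the tail down.

```bash
python3 b.py 200.5 227 240.8
```

```text
pitch deg 11.9 nose bottom x 0.0252 tail bottom x,z -0.0238 0.0183 res [-0.16  0.4  -0.24]
```

>>> drive_tool(steps=[6, 0, 0, -8, 0, 6, 0, 0, -8, 0, 6, 0, 0, -6, 0, 6, 0, 0, -4, 0, 6, 0, 0, -2, 0])

```text
clock: 32.42
position: [0.5508, 0.0698, 0.0209]
tool_rot: [-1.571, 0.001, 0.125]
force: [0.6, -0.2, -0.5]
grip_width: 0.0059
```

>>> drive_tool(steps=[6, 0, 0, -1, 0, 6, 0, 0, -1, 0, 6, 0, 0, -1, 0, 6, 0, 0, 0, 0, 6, 0, 0, 0, 0])

```text
clock: 32.83
position: [0.5514, 0.07, 0.0191]
tool_rot: [-1.571, -0.0, 0.126]
force: [0.6, 0.3, 0.0]
grip_width: 0.0058
```

>>> drive_tool(steps=[6, 0, 0, -1, 0, 6, 0, 0, -1, 0, 6, 0, 0, -1, 0, 6, 0, 0, -1, 0, 6, 0, 0, 0, 0])

```text
clock: 33.25
position: [0.5512, 0.0699, 0.0148]
tool_rot: [-1.571, 0.0, 0.126]
force: [-0.0, 0.6, -0.1]
grip_width: 0.0061
```

>>> drive_tool(steps=[6, 0, 0, -1, 0, 6, 0, 0, -1, 0, 6, 0, 0, -1, 0, 6, 0, 0, 0, 0, 6, 0, 0, 0, 0])

```text
clock: 33.67
position: [0.5513, 0.0699, 0.0119]
tool_rot: [-1.571, 0.0, 0.126]
force: [0.0, -0.8, -0.1]
grip_width: 0.0062
```

```bash
python3 t.py
```

```text
[0.5513 0.0699 0.012 ] [-0.   0.5 -0.2] 0.1255 0.0059
[('.', 109, 110), ('k', 111, 203), ('.', 204, 204), ('B', 205, 221), ('W', 222, 251), ('.', 252, 252), ('B', 253, 268), ('.', 269, 269), ('k', 270, 272), ('.', 273, 345), ('k', 346, 399)]
```

Still no contact. Going lower.

>>> drive_tool(steps=[6, 0, 0, -1, 0, 6, 0, 0, -1, 0, 6, 0, 0, -1, 0, 6, 0, 0, 0, 0, 6, 0, 0, 0, 0])

```text
clock: 34.13
position: [0.5513, 0.0699, 0.0089]
tool_rot: [-1.571, 0.0, 0.126]
force: [-0.4, -0.3, -0.1]
grip_width: 0.006
```

>>> drive_tool(steps=[6, 0, 0, -1, 0, 6, 0, 0, -1, 0, 6, 0, 0, -1, 0, 6, 0, 0, 0, 0, 6, 0, 0, 0, 0])

```text
clock: 34.55
position: [0.5512, 0.0699, 0.0059]
tool_rot: [-1.571, 0.0, 0.126]
force: [0.0, 0.1, -0.1]
grip_width: 0.0059
```

```bash
python3 t.py
```

```text
[0.5513 0.0699 0.006 ] [-0.1 -0.   0. ] 0.1255 0.006
[('.', 110, 110), ('k', 111, 207), ('.', 208, 208), ('B', 209, 225), ('.', 226, 226), ('W', 227, 256), ('.', 257, 258), ('B', 259, 274), ('k', 275, 277), ('.', 278, 345), ('k', 346, 399)]
```

>>> drive_tool(steps=[6, 0, 0, -1, 0, 6, 0, 0, -1, 0, 6, 0, 0, -1, 0, 6, 0, 0, 0, 0, 6, 0, 0, 0, 0])

```text
clock: 35.02
position: [0.5513, 0.0699, 0.0029]
tool_rot: [-1.571, 0.0, 0.125]
force: [0.4, -0.3, 0.4]
grip_width: 0.0059
```

>>> drive_tool(steps=[6, 0, 0, -1, 0, 6, 0, 0, -1, 0, 6, 0, 0, -1, 0, 6, 0, 0, 0, 0, 6, 0, 0, 0, 0])

```text
clock: 35.43
position: [0.5514, 0.07, 0.0004]
tool_rot: [-1.57, -0.0, 0.126]
force: [-2.4, -0.8, 13.4]
grip_width: 0.0062
```

```bash
python3 t.py
```

```text
[5.513e-01 7.000e-02 4.000e-04] [-2.1 -0.9 13.5] 0.1255 0.006
[('.', 110, 111), ('k', 112, 216), ('B', 217, 233), ('W', 234, 262), ('.', 263, 264), ('B', 265, 277), ('k', 278, 283), ('.', 284, 345), ('k', 346, 399)]
```

```bash
python3 b.py 233.5 263.2 277.8
```

```text
pitch deg -0.5 nose bottom x 0.0241 tail bottom x,z -0.0259 0.0075 res [-0.12  0.34 -0.22]
```

>>> drive_tool(steps=[6, 0, 0, -1, 0, 6, 0, 0, -1, 0, 6, 0, 0, 0, 0, 6, 0, 0, 0, 0, 6, 0, 0, 0, 0])

```text
clock: 35.95
position: [0.5515, 0.07, 0.0001]
tool_rot: [-1.57, -0.001, 0.125]
force: [-15.3, -1.9, 56.2]
grip_width: 0.0061
```

```bash
python3 t.py
```

```text
[5.515e-01 7.000e-02 1.000e-04] [-15.   -1.4  56.8] 0.1251 0.0063
[('.', 110, 111), ('k', 112, 216), ('B', 217, 233), ('W', 234, 263), ('.', 264, 264), ('B', 265, 277), ('k', 278, 283), ('.', 284, 345), ('k', 346, 399)]
```

Seated: pitch −0.5°, nose at +24.1 mm, tail at −25.9 mm, and pressing is now rigid. I'll lift off and verify.

>>> drive_tool(steps=[6, 0, 0, 4, 0, 6, 0, 0, 15, 0, 6, 0, 0, 20, 0, 6, 0, 0, 20, 0, 6, 0, 0, 20, 0])

```text
clock: 36.42
position: [0.551, 0.07, 0.0776]
tool_rot: [-1.571, 0.001, 0.126]
force: [0.7, 0.4, -0.3]
grip_width: 0.0058
```

>>> drive_tool(steps=[6, 0, 0, 15, 0, 6, 0, 0, 0, 0, 6, 0, 0, 0, 0, 6, 0, 0, 0, 0, 6, 0, 0, 0, 0])

```text
clock: 36.83
position: [0.5508, 0.0699, 0.0911]
tool_rot: [-1.571, 0.001, 0.126]
force: [0.4, 1.0, -0.5]
grip_width: 0.0059
```

```bash
python3 t.py
python3 - <<'E'
from h import *
O=np.array([.5499,.0787]);a=np.radians(97.2);ax=np.array([np.cos(a),np.sin(a)]);ay=np.array([-ax[1],ax[0]])
for n in('wrist','top'):
    d=cam(n); save(d,n+'_end.png'); hsv=cv2.cvtColor(d['frame'],cv2.COLOR_RGB2HSV);H,S,V=[hsv[...,i].astype(int) for i in range(3)]
    def bl(m,z,amin):
        for c in cv2.findContours(cv2.morphologyEx(m.astype(np.uint8),cv2.MORPH_CLOSE,np.ones((5,5))),cv2.RETR_EXTERNAL,cv2.CHAIN_APPROX_NONE)[0]:
            if cv2.contourArea(c)>amin:
                b=np.array([onz(d,*p,z)[:2] for p in cv2.boxPoints(cv2.minAreaRect(c))]); q=b.mean(0)-O
                if np.linalg.norm(q)<.3: print(n,b.mean(0).round(4),'dock xy',(q@ax).round(4),(q@ay).round(4),'x ext',((b-O)@ax).round(4),'y ext',((b-O)@ay).round(4))
    bl((H>100)&(H<125)&(S>110),.02,100)
    if n=='top': print('tin/blower'); bl((S<40)&(V>120),.022,1200 if 0 else 400); bl(((H<5)|(H>172))&(S>150),.04,100)
E
```

```text
[0.5509 0.0699 0.0911] [ 0.4 -0.1  0.1] 0.1256 0.006
[('k', 108, 174), ('B', 175, 185), ('.', 186, 186), ('W', 187, 207), ('B', 208, 217), ('k', 218, 218), ('.', 219, 344), ('k', 345, 399)]
wrist [ 0.7601 -0.0617] dock xy -0.1656 -0.1909 x ext [-0.1595 -0.1482 -0.1713 -0.1833] y ext [-0.1722 -0.1756 -0.2094 -0.2063]
wrist [0.5506 0.0716] dock xy -0.0071 0.0002 x ext [ 0.0124  0.0124 -0.0266 -0.0267] y ext [ 0.0153 -0.0149 -0.0157  0.0161]
wrist [0.6428 0.1446] dock xy 0.0537 -0.1005 x ext [0.0517 0.0655 0.056  0.0418] y ext [-0.0742 -0.0759 -0.1263 -0.1254]
top [ 0.6898 -0.1532] dock xy -0.2476 -0.1097 x ext [-0.1949 -0.2392 -0.3004 -0.256 ] y ext [-0.1351 -0.1676 -0.0842 -0.052 ]
top [ 0.7391 -0.0951] dock xy -0.1961 -0.166 x ext [-0.1575 -0.1784 -0.235  -0.2137] y ext [-0.1312 -0.2138 -0.2008 -0.1181]
tin/blower
top [0.3118 0.1325] dock xy 0.0832 0.2295 x ext [0.116  0.0415 0.0505 0.1248] y ext [0.1887 0.1983 0.2703 0.2606]
top [0.5374 0.1645] dock xy 0.0867 0.0017 x ext [0.1412 0.0335 0.0324 0.1399] y ext [-0.0278 -0.0301  0.0312  0.0333]
top [ 0.712  -0.1123] dock xy -0.2098 -0.1369 x ext [-0.1674 -0.2146 -0.2524 -0.2049] y ext [-0.108  -0.1873 -0.1657 -0.0864]
top [0.7094 0.2812] dock xy 0.1809 -0.1836 x ext [ 0.446   0.0123 -0.0839  0.3493] y ext [-0.1445 -0.396  -0.2197  0.0257]
top [0.6478 0.3162] dock xy 0.2234 -0.1269 x ext [0.2443 0.1973 0.2025 0.2494] y ext [-0.1524 -0.1468 -0.1014 -0.1071]
top [0.7549 0.1559] dock xy 0.0509 -0.213 x ext [0.0645 0.0335 0.0374 0.0684] y ext [-0.2305 -0.227  -0.1955 -0.1991]
```

Run:
```python
from h import *
d=cam('wrist'); O=np.array([.5499,.0787]);a=np.radians(97.2);ax=np.array([np.cos(a),np.sin(a)]);ay=np.array([-ax[1],ax[0]])
im=d['frame']; hsv=cv2.cvtColor(im,cv2.COLOR_RGB2HSV);H,S,V=[hsv[...,i].astype(int) for i in range(3)]
m=(H>98)&(H<128)&(S>100)
for y in(-.0142,-.012,-.006,0,.006,.012,.0142):
    u,_=proj(d,[*(O+ay*y-.02*ax),.02]); u=int(round(u)); r=[v for v in range(170,235) if m[v,u]]
    print(y,u,r[0],r[-1],((onz(d,u,r[0]-.5,.02)[:2]-O)@ax).round(4),((onz(d,u,r[-1]+.5,.02)[:2]-O)@ax).round(4),im[r[-1]+1:r[-1]+14:2,u].tolist())
q=lambda x,y,z:proj(d,[*(O+ay*y+ax*x),z]).round(1)
print('lip tip',q(-.023,0,.024),q(-.023,0,.021),'hood front',q(.02,0,.0295),'wall -26 floor+12',q(-.026,0,.02),'lip outer 27',q(-.03,0,.027))
t=cam('top'); 
for y in(0,):
  for x in np.arange(-.040,.024,.0025): 
    u,v=proj(t,[*(O+ay*y+ax*x),.02]); print(round(x,4),t['frame'][int(round(v)),int(round(u))].tolist(),end=' ')
```

```text
-0.0142 336 175 218 0.0127 -0.0273 [[47, 48, 64], [53, 49, 54], [55, 53, 53], [53, 50, 49], [58, 54, 58], [91, 85, 76], [106, 100, 88]]
-0.012 334 174 218 0.0136 -0.0273 [[53, 52, 60], [62, 62, 60], [65, 61, 62], [62, 58, 61], [68, 63, 65], [88, 83, 78], [104, 97, 87]]
-0.006 327 174 216 0.0136 -0.0254 [[42, 48, 68], [66, 59, 62], [71, 66, 68], [74, 68, 73], [75, 69, 69], [74, 71, 71], [78, 76, 71]]
0 320 174 217 0.0136 -0.0263 [[58, 52, 56], [65, 62, 63], [73, 69, 70], [78, 74, 76], [75, 69, 71], [78, 73, 72], [99, 95, 84]]
0.006 313 174 217 0.0136 -0.0264 [[59, 56, 57], [72, 67, 69], [72, 70, 73], [76, 74, 74], [74, 74, 75], [74, 69, 71], [99, 94, 84]]
0.012 306 174 217 0.0136 -0.0264 [[58, 56, 68], [75, 73, 72], [81, 76, 76], [75, 72, 72], [80, 77, 78], [75, 72, 72], [95, 90, 77]]
0.0142 304 175 218 0.0127 -0.0273 [[56, 54, 62], [71, 71, 72], [71, 69, 69], [69, 66, 66], [65, 64, 64], [88, 82, 73], [105, 99, 87]]
lip tip [320.  215.7] [320.  214.4] hood front [320.1 168.6] wall -26 floor+12 [320.  217.1] lip outer 27 [320.  224.6]
-0.04 [118, 130, 109] -0.0375 [117, 129, 108] -0.035 [114, 127, 105] -0.0325 [115, 126, 105] -0.03 [113, 124, 104] -0.0275 [112, 123, 103] -0.025 [107, 119, 99] -0.0225 [106, 118, 99] -0.02 [105, 116, 96] -0.0175 [103, 114, 95] -0.015 [101, 112, 94] -0.0125 [99, 109, 91] -0.01 [168, 183, 154] -0.0075 [233, 244, 219] -0.005 [240, 249, 229] -0.0025 [237, 246, 226] 0.0 [235, 245, 223] 0.0025 [236, 245, 224] 0.005 [236, 245, 225] 0.0075 [234, 244, 222] 0.01 [200, 220, 182] 0.0125 [117, 129, 107] 0.015 [56, 60, 52] 0.0175 [61, 67, 56] 0.02 [52, 55, 51] 0.0225 [42, 45, 45]
```

I'll check that the pack flattened rather than the view misleading me, by refitting the pitch at each logged height.

Run:
```python
from h import *
from scipy.optimize import least_squares
d=cam('wrist'); s=monitor.observe(); p=np.array(s['position']); y=s['tool_rot'][2]; c0=np.array(d['xyz'])
f=np.array([-np.sin(y),np.cos(y),0]); O=np.array([.5499,.0787,0]); T=[.0213,.0405,.05]
def P(a,x,t): return O+f*(x+.012*np.sin(a)-t*np.cos(a))+np.array([0,0,.008+.012*np.cos(a)+t*np.sin(a)])
for pos,rows in(((.551,.0708,.0498),(200.5,227,240.8)),((.5513,.0699,.012),(221.5,251.8,268.7)),((.5513,.0699,.006),(226,257.5,274.6)),((.5513,.07,.0004),(233.5,263.3,277.6)),((.5509,.0699,.0911),(186.3,207.5,217.6))):
    d['xyz']=c0+np.array(pos)-p
    r=least_squares(lambda q:[proj(d,P(q[0],q[1],t))[1]-v for t,v in zip(T,rows)],[.1,.025])
    r2=least_squares(lambda q:[proj(d,P(q[0],q[1],t))[1]-v for t,v in zip(T[:2],rows[:2])],[.1,.025])
    print(pos[2],'pitch',np.degrees(r.x[0]).round(1),'nose',r.x[1].round(4),r.fun.round(2),'| label only',np.degrees(r2.x[0]).round(1),r2.x[1].round(4))
```

```text
0.0498 pitch 12.0 nose 0.0252 [-0.16  0.4  -0.24] | label only 8.6 0.0256
0.012 pitch 8.6 nose 0.0255 [-0.4   1.05 -0.65] | label only 3.8 0.0257
0.006 pitch 8.6 nose 0.0253 [-0.34  0.9  -0.55] | label only 4.8 0.0255
0.0004 pitch -0.8 nose 0.024 [-0.07  0.2  -0.13] | label only -1.5 0.0239
0.0911 pitch 0.3 nose 0.0238 [ 0.   -0.01  0.  ] | label only 0.4 0.0238
```

Before the press the pitch was 9–12° with the nose at 25.4 mm. During the press and after lift-off the pitch is about 0° with the nose at 23.8–24.0 mm, so the pack is seated. Handing in.

```bash
python3 -c "
from h import *
print(workorder.job_done()); print(monitor.observe()['clock'])"
```

```text
the job is handed in; nothing more can be done
None
the job is handed in; nothing more can be done
```

The pack is seated in the dock and the job is handed in at about 37 s on the robot's clock. No verdict was reported.

**What I did:** I took the leftmost pack from the wooden stand and stood it on the bench. I tipped it flat with the gripper clear of it. I turned the knob clockwise until the torque dipped and then resisted, and let go there. I regripped the pack and tilted it nose-down on the lip. I pushed it under the hood, where the contact gave way at about 3–6 N, so the knob was in its notch. Then I let go and pressed the tail down until it was rigid.

**Last checks, after the gripper lifted clear:**

| Check | Measured | Allowed |
|---|---|---|
| Pitch | about 0.3° | within 3.4° |
| Nose, dock x | 23.8 mm | 22 to 25.5 mm |
| Tail, dock x | about −26 mm | below −24.5 mm |
| Off the centre line | about 0.2 mm | within 3 mm |

**What went wrong or was not confirmed:**
- **Fingertip position:** the fingertips stood about 22 mm behind the reported TCP, not 14 mm ahead as stated. The first grasp closed on nothing because of this.
- **High contact forces:** the fingertips pressed the dock beside the knob at 84 N (70 N upward a moment later), the bench at 46 N and the pack at 57 N. I took these to be finger contact, below the 120 N wrist limit. If the first was the gripper's body, it broke the 40 N rule.
- **Tin:** the blower was within about 1 mm of its first position. My last top view did not pick up the tin, so its position is not confirmed; the gripper's planned path stayed well away from it.

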